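Empty the wax pot and stack it

ROBOT

A 7-joint arm with a two-finger parallel gripper is mounted at the origin on the work surface. World frame = base frame: x ahead of the robot, y to its left, z up, the work surface at z = 0. Lengths are in m, angles in rad, forces in N, time in s.
With the tool pointing down it reaches from about 0.4 to 0.85 m from the base axis. Payload 10.4 kg.
Tool frame: the origin (TCP) lies midway between the tips of the shut fingers; the grasp point (between the pads) lies r.grip_point_offset behind it (r.grip_point_offset is the distance from the TCP to the grasp point, in m); z points along the fingers, y is the line along which they close (so a half turn about z gives the same grasp; the last joint's range is limited). The gripper opens to 87 mm and grips with 3 to 60 N. Pads are 19 mm wide; open, the fingers measure 117 mm over their backs; the gripper's body (75 mm by 190 mm) begins 51 mm behind the grasp point.
Start: joints at [1.31, 0.332, -0.065, 1.46, 0.022, 1.35, -0.088], TCP at [0.147, -0.607, 0.193] pointing down, gripper open.
Joint ranges: [-2.6, 2.6], [-0.5, 2.12], [-1.47, 1.34], [0.16, 2.42], [-1.27, 4.41], [0.06, 2.06], [-2.6, 2.6]. Speed limits (rad/s): [2.22, 2.22, 2.79, 2.79, 3.14, 3.14, 3.14].

INTERFACE

Orientations are given as a unit quaternion [x, y, z, w].
In Python, from bench import r gives the robot as it stands.
- The arm moves only by the tool play_rows, never from a script. Its arguments are lists of equal length, an entry for each row: "claw": the closure, from 0 (fully open) to 1 (shut); "delta_pos": the shift along the tool's x, y, z scaled (see below), a list of three; "delta_rot": the turn, a rotation vector about the tool's x, y, z scaled (see below), a list of three. A call has 1 to 8 rows; each row shifts and turns the commanded pose from where the row before left it, along the tool's axes as they then stand; what a row does not reach is not made up. The controller multiplies each number of a shift by 200 mm and each number of a turn by pi rad. A row lasts 1/10 s, in which the tool goes at most 50 mm and 8.59 degrees, less where a joint would pass 70% of its speed; a pose out of reach is approached as far as the arm can. A call with a number of a shift or a turn outside -1 to 1 is refused whole. A call with a gripper value outside its range is refused whole. The fingers move at their own pace and stop on an object; "squeeze" is the grip in N (left out, the last holds). Time passes only in rows, so rows that do not move let the fingers close. It gives the time, the measured TCP pose, the force, the opening and the grip force at its end, in the units of the state.
- r.read_state(): the state, without advancing time (a new reading comes with each control period).
- r.camera(name): name is "scene" or "side" or "wrist"; returns a dict with "pixels" (420x560x3 uint8, red, green, blue), "camera_matrix" (3x3 intrinsics, pixels), "D" ([k1, k2, p1, p2, k3] as OpenCV has them; the pictures are not rectified), "cam_to_world" (4x4, takes a point from camera to world coordinates); the wrist camera has in their place "hand_eye" (4x4, takes a point from camera to tool coordinates, whose origin is the TCP and whose axes are the flange's). Camera axes: x right, y up, looking along -z (the intrinsics and any distortion apply to the point x, -y, -z); pixel columns grow to the right and rows downward; lengths in m; the calibration is good to about 2 mm. A picture is of the moment at which its call begins: read the wrist's pose just before it. There is no depth.
- r.close_job(): hands the job in; it is judged then, once.
The state is a dict: "time": time; "joint_positions": joint angles; "joint_vel": joint speeds; "joint_torque": joint torques, N m; "ee_pos": TCP position; "eef_rot": TCP orientation; "ft_force": force on the tool from outside, world axes, zero at the start; "torque": the same for the moment, N m; "width": finger opening in m; "grip_force": force on a finger pad.
Only numpy, scipy, OpenCV 4.12 (cv2) and the standard library are available. Lean on these libraries where they do the work, as an engineer would, in place of code of your own. Each camera call takes 0.05 s, during which the arm holds its last target. There are 200 camera calls.

TASK

Pick up the pot that holds the three wax stubs, tip it over the dark melting tray so that all the stubs fall out into the tray, and stand it upright again. Then nest the empty pot gently into the other, identical pot, upright and fully home, leaving that pot standing on the bench where it is, and let go. Leave the other things on the bench alone.

Things in the scene. Friction and masses are not known exactly. Their poses are not given: they have to be found in the camera images.
- pot: the pot holding the wax, left or right of the tray, handle roughly towards the robot: aluminium cone, 90 mm high, outside radius 31 mm at the bottom, 60 mm at the rim, wall 3 mm, solid bottom 20 mm thick; 0.3 kg empty. The three stubs stand in it, tops 10 mm below the rim. A straight level handle leaves the wall along its own -x. Origin: centre of the underside; z up through the mouth
- pot_grip (a point): on the handle's axis, 108 mm out from the pot's axis, 76 mm above its underside; axes as the pot's. The handle is an octagonal wooden bar, 18 mm across the flats (they face up, down, sideways and at 45 degrees between), from 60 to 145 mm from the pot's axis
- spare: the empty pot at the other side of the tray, same shape, size and handle as the full one, its handle (along its own -x) roughly away from the robot. Origin: centre of the underside, z up. The other pot nests in it at any turn that keeps the handles apart; fully home it stands on the inner floor, 20 mm higher, with about 3 mm of play all round
- tray: dark steel open melting tray with a plain grey floor, fixed to the bench: 240 mm along its own x, 210 mm along its y, 50 mm high, walls 5 mm, floor 5 mm thick. Origin: centre of the underside, z up
- wax0_center (a point): centre of a reddish-brown round wax stub, 28 mm across, 60 mm long, about 35 g, slippery; its length is along z
- wax1_center (a point): centre of a reddish-brown round wax stub, 28 mm across, 60 mm long, about 35 g, slippery; its length is along z
- wax2_center (a point): centre of a reddish-brown round wax stub, 28 mm across, 60 mm long, about 35 g, slippery; its length is along z
- jar: bystander: glass jar with a blue lid, 72 mm across, 110 mm high, origin at the centre of its underside
- tin: bystander: closed copper-coloured tin with a paper band, 80 mm across, 100 mm high, origin at the centre of its underside
- mallet: bystander: mallet 220 mm long with a wooden handle, lying along its own x to the right of the pot on the right (-y)
- spatula: bystander: spatula 170 mm long, lying along its own x beyond the tray
- brush: bystander: brush 180 mm long lying along its own x to the left of the pot on the left (+y)
- bronze: bystander: small bronze figure, 68 mm across, 125 mm high, beyond the tray on the right, origin at the centre of its underside
- pot_rim (a point): centre of the full pot's mouth, 90 mm above its underside; axes as the pot's
There are look-alikes about, which are no part of the job. Leave any orange or pink look-alike of the pot alone.

How it is judged:
On the way, in this order (a step that is already met when the one before it is completed fails the run):
1. the full pot is tipped well over (more than 70 degrees) with its mouth above the tray, clear of the bench (angle between pot's own z axis and vertical above 1.22 rad and horizontal distance between pot_rim and tray below 0.17 m and height (world z) of pot_grip above 0.08 m), for 0.05 s.
2. all three wax stubs are in the tray (x of wax0_center in the frame of tray between -0.118 and 0.118 m and y of wax0_center in the frame of tray between -0.103 and 0.103 m and z of each of wax0_center, wax1_center, wax2_center in the frame of tray below 0.07 m and x of wax1_center in the frame of tray between -0.118 and 0.118 m and y of wax1_center in the frame of tray between -0.103 and 0.103 m and x of wax2_center in the frame of tray between -0.118 and 0.118 m and y of wax2_center in the frame of tray between -0.103 and 0.103 m), for 0.1 s.
3. the emptied pot is upright again (angle between pot's own z axis and vertical below 0.2 rad), for 0.1 s.
At the end, for the whole second after the job is handed in: All three stubs lie in the tray (centres inside its walls, less than 70 mm above its underside); the pot stands in the other pot, axes within 7 mm, 15 to 26 mm above it, tilted less than 0.08 rad; the other pot stands on the bench (less than 5 mm up, tilted less than 0.05 rad); both at rest (all of step 2 and horizontal distance between pot and spare below 0.007 m and z of pot in the frame of spare between 0.015 and 0.026 m and angle between pot's own z axis and vertical below 0.08 rad and angle between spare's own z axis and vertical below 0.05 rad and height (world z) of spare below 0.005 m and linear speed of each of pot, spare below 0.02 m/s); the robot touches nothing.
It fails at once if one of the other things on the bench is moved more than 4 cm (distance of any of jar, tin, mallet, spatula, brush, bronze from where it was at the start of the episode above 0.04 m).
It fails at once if the other pot is shoved more than 3 cm (distance of spare from where it was at the start of the episode above 0.03 m).
It fails at once if the pots are pressed together with more than 40 N (contact force between pot and spare above 40 N).
It also fails if it takes over 56 s, if anything falls off the work surface, if the arm or the gripper's body presses on something with over 40 N, if the wrist force passes 120 N, or if a joint passes its speed limit or range.

## Working session

There is one attempt and no reset: what is moved stays moved. The work goes in short steps, Python scripts to look and compute and a tool call to move; the robot and the scene stay as the last step left them, time stands still between calls to the robot, and variables do not carry over. Pictures are saved under pics/ and viewed, at most 10 in all, crops included, and the job is handed in when it is done.

Besides the shell and the picture viewer there is one more tool, called after "Request:" in YAML: its name, and indented under it one key for each argument. play_rows: Moves the arm, as the interface text tells. Shifts and turns lie within -1 to 1; 1 stands for 200 mm of shift or pi rad of turn. Its arguments: {"type":"object","properties":{"claw":{"type":"array"},"delta_pos":{"type":"array"},"delta_rot":{"type":"array"},"squeeze":{"type":"number"}},"required":["claw","delta_pos","delta_rot"]}

```bash
ls; mkdir -p pics
python3 - <<'E'
from bench import r
import cv2,numpy as np,pickle
s=r.read_state();print({k:np.round(v,3) if not isinstance(v,dict) else v for k,v in s.items()},r.grip_point_offset)
for n in("scene","side"):
    c=r.camera(n);pickle.dump(c,open(f"pics/{n}0.pkl","wb"));cv2.imwrite(f"pics/{n}0.png",c["pixels"][:,:,::-1])
    print(n,c["camera_matrix"],c["D"],np.round(c["cam_to_world"],3))
a=[cv2.imread(f"pics/{n}0.png") for n in("scene","side")]
E
```

```text
pics
{'time': np.float64(0.0), 'joint_positions': array([ 1.31 ,  0.333, -0.065,  1.461,  0.022,  1.35 , -0.089]), 'joint_vel': array([ 0.001, -0.001,  0.001, -0.   ,  0.001, -0.001, -0.   ]), 'joint_torque': array([-0.0000e+00, -6.2326e+01,  2.5000e-02, -3.8990e+01, -6.1000e-02,
        4.0000e-02,  0.0000e+00]), 'ee_pos': array([ 0.147, -0.607,  0.193]), 'eef_rot': array([ 0.993,  0.119, -0.   , -0.001]), 'ft_force': array([-0.476,  0.543, -0.254]), 'torque': array([-0.023, -0.017, -0.001]), 'grip_force': np.float64(0.0), 'width': np.float64(0.087)} 0.0187
scene [[450.34122857   0.         279.84827807]
 [  0.         450.34122857 207.94152989]
 [  0.           0.           1.        ]] [-0.09354778  0.          0.          0.          0.        ] [[-0.805 -0.368  0.465  1.161]
 [ 0.592 -0.523  0.613  0.915]
 [ 0.018  0.769  0.639  0.972]
 [ 0.     0.     0.     1.   ]]
side [[379.62268521   0.         279.9072022 ]
 [  0.         379.62268521 208.32279417]
 [  0.           0.           1.        ]] [-0.08165904  0.          0.          0.          0.        ] [[-0.886  0.296 -0.356  0.054]
 [-0.463 -0.542  0.701  1.066]
 [ 0.014  0.787  0.617  0.933]
 [ 0.     0.     0.     1.   ]]
```

View pics/scene0.png

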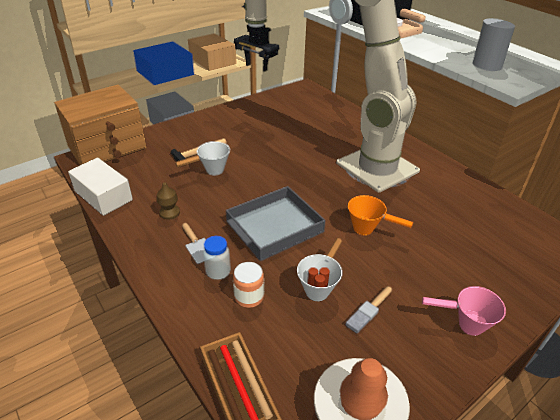

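View pics/side0.png

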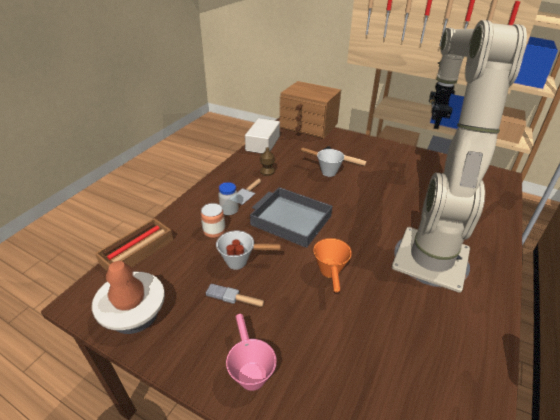

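Scene: the full pot is at about (319,277) with its handle going up-right to (338,242). The spare is at (213,157), with its handle apparently to the left, near the mallet at (185,155). The tray is at (275,220). Side: the full pot is at (236,250) with its handle to (280,247), the spare at (330,162) and the tray at (292,216). I'll enlarge the pots.

Run:
```python
import cv2,numpy as np
a=cv2.imread("pics/scene0.png");b=cv2.imread("pics/side0.png")
def crop(i,x,y):return cv2.resize(i[y:y+75,x:x+100],(400,300),interpolation=cv2.INTER_CUBIC)
m=np.vstack([np.hstack([crop(a,275,230),crop(b,205,215)]),np.hstack([crop(a,150,120),crop(b,285,125)])])
cv2.imwrite("pics/m1.png",m)
```

```text
(no output)
```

View pics/m1.png

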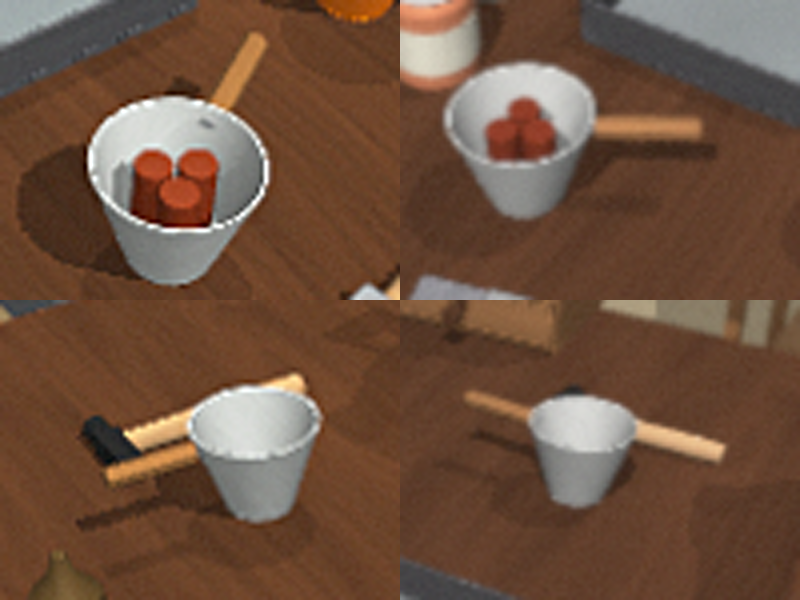

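The mosaic shows both rims cleanly, along with the two handle tips: full pot at scene (339,239) and side (280,247), spare at scene (177,163) and side (302,149).

```bash
cat > h.py <<'E'
import cv2,numpy as np,pickle
from scipy.optimize import least_squares
def rays(c,px,T=None):
    T=c["cam_to_world"] if T is None else T
    u=cv2.undistortPoints(np.array(px,float).reshape(-1,1,2),c["camera_matrix"],np.array(c["D"],float)).reshape(-1,2)
    d=np.c_[u[:,0],-u[:,1],-np.ones(len(u))]@np.array(T)[:3,:3].T
    return np.array(T)[:3,3],d/np.linalg.norm(d,axis=1)[:,None]
def plane(c,px,z,T=None):
    o,d=rays(c,px,T);return o+d*((z-o[2])/d[:,2])[:,None]
def tri(cs,pxs,Ts=None):
    A=np.zeros((3,3));b=np.zeros(3);L=[]
    for i,(c,p) in enumerate(zip(cs,pxs)):
        o,d=rays(c,p,None if Ts is None else Ts[i]);M=np.eye(3)-np.outer(d[0],d[0]);A+=M;b+=M@o;L.append((o,M))
    x=np.linalg.solve(A,b);return x,[1e3*np.linalg.norm(M@(x-o)) for o,M in L]
def project(c,P,T=None):
    T=np.array(c["cam_to_world"] if T is None else T);q=(np.atleast_2d(P)-T[:3,3])@T[:3,:3]
    return cv2.projectPoints(q*[1,-1,-1],np.zeros(3),np.zeros(3),c["camera_matrix"],np.array(c["D"],float))[0].reshape(-1,2)
def potmask(c,seed,half=45):
    hsv=cv2.cvtColor(c["pixels"],cv2.COLOR_RGB2HSV)
    m=((hsv[...,1]<60)&(hsv[...,2]>95)).astype(np.uint8)
    w=np.zeros_like(m);x,y=seed;w[max(0,y-half):y+half,max(0,x-half):x+half]=1
    n,l,st,ce=cv2.connectedComponentsWithStats(m*w)
    k=min(range(1,n),key=lambda i:np.hypot(*(ce[i]-seed))-(st[i,4]>300)*1000)
    return max(cv2.findContours((l==k).astype(np.uint8),cv2.RETR_EXTERNAL,cv2.CHAIN_APPROX_NONE)[0],key=len)[:,0]
def circ(P,rad=None):
    f=lambda q:np.hypot(P[:,0]-q[0],P[:,1]-q[1])-(q[2] if rad is None else rad)
    s=least_squares(f,[*P[:,:2].mean(0),.06],loss="soft_l1",f_scale=.001);return s.x,np.sqrt(np.mean(s.fun**2))*1e3
def rim(c,cont,h,T=None,frac=.5):
    y=cont[:,1];k=cont[y<y.min()+frac*(y.max()-y.min())]
    return circ(plane(c,k,h,T))
E
python3 - <<'E'
from h import *
A=pickle.load(open("pics/scene0.pkl","rb"));B=pickle.load(open("pics/side0.pkl","rb"))
for n,sa,sb in(("full",(319,277),(236,250)),("spare",(213,157),(330,162))):
    ca,cb=potmask(A,sa),potmask(B,sb)
    print(n,cv2.boundingRect(ca),cv2.boundingRect(cb))
    for h in(.08,.09,.1):
        for f in (.33,.42): print(h,f,[np.round(x,4) for v in(rim(A,ca,h,None,f),rim(B,cb,h,None,f)) for x in v])
print("htip full",tri([A,B],[(338.5,240.5),(279.5,246.7)]),"htip spare",tri([A,B],[(177.5,163),(302.5,149.5)]))
print("traytop",plane(A,[(227,219),(289,188),(324,217)],.05).round(3).tolist(),plane(B,[(252,212),(281,191),(331,209),(304,230)],.05).round(3).tolist())
E
```

```text
full (297, 254, 45, 47) (216, 230, 38, 40)
0.08 0.33 [array([0.5808, 0.3305, 0.0597]), np.float64(0.9618), array([0.5923, 0.3278, 0.0602]), np.float64(1.3018)]
0.08 0.42 [array([0.5807, 0.33  , 0.0593]), np.float64(0.9464), array([0.5922, 0.3282, 0.0604]), np.float64(1.2254)]
0.09 0.33 [array([0.5873, 0.337 , 0.059 ]), np.float64(0.9509), array([0.586 , 0.3365, 0.0595]), np.float64(1.2865)]
0.09 0.42 [array([0.5872, 0.3365, 0.0587]), np.float64(0.9357), array([0.5859, 0.3368, 0.0597]), np.float64(1.2109)]
0.1 0.33 [array([0.5938, 0.3436, 0.0584]), np.float64(0.9401), array([0.5796, 0.3451, 0.0588]), np.float64(1.2712)]
0.1 0.42 [array([0.5937, 0.3431, 0.058 ]), np.float64(0.925), array([0.5796, 0.3455, 0.059 ]), np.float64(1.1965)]
spare (197, 141, 33, 35) (317, 149, 27, 28)
0.08 0.33 [array([ 0.5156, -0.3489,  0.0591]), np.float64(2.396), array([ 0.5267, -0.3498,  0.0588]), np.float64(1.8849)]
0.08 0.42 [array([ 0.5165, -0.3477,  0.0601]), np.float64(2.378), array([ 0.5258, -0.3482,  0.0601]), np.float64(2.3998)]
0.09 0.33 [array([ 0.5228, -0.3347,  0.0585]), np.float64(2.369), array([ 0.5211, -0.3332,  0.0581]), np.float64(1.8627)]
0.09 0.42 [array([ 0.5237, -0.3335,  0.0594]), np.float64(2.3513), array([ 0.5203, -0.3316,  0.0594]), np.float64(2.3716)]
0.1 0.33 [array([ 0.53  , -0.3206,  0.0578]), np.float64(2.342), array([ 0.5156, -0.3166,  0.0574]), np.float64(1.8405)]
0.1 0.42 [array([ 0.531 , -0.3194,  0.0587]), np.float64(2.3246), array([ 0.5148, -0.315 ,  0.0587]), np.float64(2.3433)]
htip full (array([0.45720316, 0.27083529, 0.07472007]), [np.float64(0.172146248400415), np.float64(0.17214624840039058)]) htip spare (array([ 0.66024975, -0.34631842,  0.07684555]), [np.float64(2.307953880173424), np.float64(2.3079538801736126)])
traytop [[0.657, -0.019, 0.05], [0.403, -0.035, 0.05], [0.404, 0.147, 0.05]] [[0.645, 0.132, 0.05], [0.612, -0.039, 0.05], [0.392, -0.026, 0.05], [0.432, 0.132, 0.05]]
```

Heights check out: the rims of both pots agree between views at z=0.09, and the full pot's handle tip is 145 mm from its axis. Next I'll refine the tray.

Run:
```python
from h import *
from bench import r
print([x for x in dir(r) if x[0]!='_'])
A=pickle.load(open("pics/scene0.pkl","rb"));B=pickle.load(open("pics/side0.pkl","rb"))
for c,s in((A,(275,222)),(B,(292,218))):
    hsv=cv2.cvtColor(c["pixels"],cv2.COLOR_RGB2HSV)
    # tray: low saturation or bluish
    m=((hsv[...,0]>80)&(hsv[...,0]<140)|(hsv[...,1]<45)).astype(np.uint8)
    m=cv2.morphologyEx(m,cv2.MORPH_OPEN,np.ones((3,3)))
    n,l=cv2.connectedComponents(m);k=l[s[1],s[0]]
    co=max(cv2.findContours((l==k).astype(np.uint8),cv2.RETR_EXTERNAL,cv2.CHAIN_APPROX_NONE)[0],key=len)
    h=cv2.convexHull(co);print(cv2.contourArea(co),cv2.approxPolyDP(h,4,True)[:,0].tolist())
g=np.array([.5866,.3367,.076]);d=np.array([-.891,-.4535,0])
print("grip95",g+.095*d)
```

```text
['PlanningError', 'camera', 'close_job', 'grip_point_offset', 'read_state']
4273.5 [[288, 187], [324, 220], [323, 231], [259, 259], [227, 222], [227, 209]]
2942.0 [[254, 205], [281, 188], [331, 209], [305, 246], [252, 225]]
grip95 [0.501955  0.2936175 0.076    ]
```

Request:
play_rows:
  claw: [0,0,0]
  delta_pos:
    - [0,0,-0.25]
    - [0,0,-0.25]
    - [0,0,0]
  delta_rot:
    - [0,0,0.04]
    - [0,0,0.04]
    - [0,0,0]

```text
time: 0.4
ee_pos: [0.1479, -0.6096, 0.3009]
eef_rot: [1.0, -0.009, 0.002, 0.005]
ft_force: [-0.7, -0.9, 0.5]
width: 0.087
grip_force: 0.0
```

Run:
```python
from h import *
from bench import r
A=pickle.load(open("pics/scene0.pkl","rb"));B=pickle.load(open("pics/side0.pkl","rb"))
print(plane(A,[(323.5,231),(259.5,259.5),(226.5,222)],0).round(3).tolist(),plane(A,[(324.5,219),(226.5,209),(288.5,186.5)],.05).round(3).tolist())
print(plane(B,[(305,246.5),(251.5,225)],0).round(3).tolist(),plane(B,[(281,187.5),(331.5,208.5),(254,205)],.05).round(3).tolist())
s=r.read_state();print(s["joint_positions"].round(3))
```

```text
[[0.409, 0.157, 0.0], [0.646, 0.142, 0.0], [0.638, -0.058, 0.0]] [[0.409, 0.156, 0.05], [0.633, -0.062, 0.05], [0.399, -0.043, 0.05]]
[[0.413, 0.158, 0.0], [0.639, 0.148, 0.0]] [[0.623, -0.06, 0.05], [0.392, -0.029, 0.05], [0.66, 0.092, 0.05]]
[ 1.279  0.299 -0.025  1.282  0.007  1.55  -0.334]
```

```bash
cat >> h.py <<'E'
from scipy.spatial.transform import Rotation as Rn
def down(az): # tool z down, tool x at azimuth az (deg)
    a=np.radians(az);return Rn.from_matrix(np.c_[[np.cos(a),np.sin(a),0],[np.sin(a),-np.cos(a),0],[0,0,-1]])
def plan(wps,p,R,dec=3):
    """wps: list of (pos, Rotation, nrows); prints rows of scaled deltas"""
    out=[]
    for P,Q,n in wps:
        for k in range(n,0,-1):
            t=(np.array(P)-p)/k; w=(R.inv()*Q).as_rotvec()/k
            dp=np.round(R.inv().apply(t)/.2,dec); dr=np.round(w/np.pi,dec)
            p=p+R.apply(dp*.2); R=R*Rn.from_rotvec(dr*np.pi); out.append((dp+0.,dr+0.))
    for i in range(0,len(out),8):
        print(len(out[i:i+8]),"pos",[o[0].tolist() for o in out[i:i+8]],"rot",[o[1].tolist() for o in out[i:i+8]])
    print("end",p.round(4),R.as_quat().round(4))
def now():
    from bench import r
    s=r.read_state();print("q",s["joint_positions"].round(2),"p",s["ee_pos"].round(4),"t",round(float(s["time"]),2),"F",s["ft_force"].round(1))
    return s["ee_pos"],Rn.from_quat(s["eef_rot"])
E
python3 - <<'E'
from h import *
p,R=now()
plan([((.55,-.15,.27),down(100),13),((.502,.294,.2),down(207),14)],p,R,2)
E
```

```text
q [ 1.28  0.3  -0.03  1.28  0.01  1.55 -0.33] p [ 0.1479 -0.6096  0.3009] t 0.4 F [-0.7 -0.9  0.5]
8 pos [[0.15, -0.18, 0.01], [0.17, -0.16, 0.01], [0.19, -0.14, 0.01], [0.21, -0.11, 0.01], [0.22, -0.08, 0.01], [0.23, -0.06, 0.01], [0.23, -0.02, 0.01], [0.23, 0.01, 0.01]] rot [[0.0, 0.0, -0.04], [0.0, 0.0, -0.04], [0.0, 0.0, -0.04], [0.0, 0.0, -0.04], [0.0, 0.0, -0.04], [0.0, 0.0, -0.05], [0.0, 0.0, -0.04], [0.0, 0.0, -0.05]]
8 pos [[0.23, 0.05, 0.01], [0.22, 0.07, 0.01], [0.21, 0.11, 0.01], [0.2, 0.14, 0.01], [0.17, 0.16, 0.02], [0.16, 0.01, 0.02], [0.16, 0.03, 0.02], [0.15, 0.05, 0.02]] rot [[0.0, 0.0, -0.04], [0.0, 0.0, -0.05], [0.0, 0.0, -0.04], [0.0, 0.0, -0.05], [0.0, 0.0, -0.04], [0.0, 0.0, -0.04], [0.0, 0.0, -0.04], [0.0, 0.0, -0.04]]
8 pos [[0.14, 0.07, 0.02], [0.13, 0.09, 0.02], [0.12, 0.1, 0.03], [0.11, 0.12, 0.02], [0.1, 0.13, 0.03], [0.07, 0.14, 0.02], [0.06, 0.15, 0.03], [0.03, 0.16, 0.02]] rot [[0.0, 0.0, -0.04], [0.0, 0.0, -0.04], [0.0, 0.0, -0.04], [0.0, 0.0, -0.04], [0.0, 0.0, -0.05], [0.0, 0.0, -0.04], [0.0, 0.0, -0.05], [0.0, 0.0, -0.04]]
3 pos [[0.01, 0.16, 0.03], [-0.01, 0.16, 0.02], [-0.03, 0.15, 0.03]] rot [[0.0, 0.0, -0.05], [0.0, 0.0, -0.04], [0.0, 0.0, -0.05]]
end [0.5011 0.2936 0.199 ] [-2.399e-01  9.708e-01 -5.200e-03  3.000e-04]
```

Request:
play_rows:
  claw: [0,0,0,0,0,0,0,0]
  delta_pos:
    - [0.15,-0.18,0.01]
    - [0.17,-0.16,0.01]
    - [0.19,-0.14,0.01]
    - [0.21,-0.11,0.01]
    - [0.22,-0.08,0.01]
    - [0.23,-0.06,0.01]
    - [0.23,-0.02,0.01]
    - [0.23,0.01,0.01]
  delta_rot:
    - [0,0,-0.043]
    - [0,0,-0.043]
    - [0,0,-0.043]
    - [0,0,-0.043]
    - [0,0,-0.043]
    - [0,0,-0.043]
    - [0,0,-0.043]
    - [0,0,-0.043]

```text
time: 1.2
ee_pos: [0.3856, -0.316, 0.2772]
eef_rot: [0.86, 0.511, -0.0, 0.0]
ft_force: [0.7, -0.4, -0.9]
width: 0.0874
grip_force: 0.0
```

Request:
play_rows:
  claw: [0,0,0,0,0,0,0,0]
  delta_pos:
    - [0.23,0.05,0.01]
    - [0.22,0.07,0.01]
    - [0.21,0.11,0.01]
    - [0.2,0.14,0.01]
    - [0.17,0.16,0.02]
    - [0.16,0.01,0.02]
    - [0.16,0.03,0.02]
    - [0.15,0.05,0.02]
  delta_rot:
    - [0,0,-0.043]
    - [0,0,-0.043]
    - [0,0,-0.043]
    - [0,0,-0.043]
    - [0,0,-0.043]
    - [0,0,-0.043]
    - [0,0,-0.043]
    - [0,0,-0.043]

```text
time: 2.0
ee_pos: [0.5268, -0.0411, 0.2528]
eef_rot: [0.474, 0.881, -0.0, -0.0]
ft_force: [0.0, 1.3, 0.2]
width: 0.0868
grip_force: 0.0
```

Run:
```python
from h import *
p,R=now();x=R.apply([1,0,0]);print(np.degrees(np.arctan2(x[1],x[0])))
plan([((.502,.294,.17),down(207),11)],p,R)
```

```text
q [ 0.64  0.15 -0.71  1.59  0.1   1.44  0.5 ] p [ 0.5268 -0.0411  0.2528] t 2.0 F [0.  1.3 0.2]
123.42843992042779
8 pos [[0.133, 0.075, 0.038], [0.122, 0.091, 0.038], [0.109, 0.107, 0.038], [0.094, 0.12, 0.038], [0.078, 0.132, 0.038], [0.06, 0.141, 0.037], [0.041, 0.147, 0.038], [0.021, 0.151, 0.037]] rot [[0.0, 0.0, -0.042], [0.0, 0.0, -0.042], [0.0, 0.0, -0.042], [0.0, 0.0, -0.042], [0.0, 0.0, -0.042], [0.0, 0.0, -0.042], [0.0, 0.0, -0.042], [0.0, 0.0, -0.043]]
3 pos [[0.0, 0.153, 0.038], [-0.019, 0.151, 0.037], [-0.04, 0.148, 0.038]] rot [[0.0, 0.0, -0.042], [0.0, 0.0, -0.043], [0.0, 0.0, -0.042]]
end [0.502  0.2941 0.1699] [-2.330e-01  9.725e-01  3.000e-04 -3.000e-04]
```

Request:
play_rows:
  claw: [0,0,0,0,0,0,0,0]
  delta_pos:
    - [0.133,0.075,0.038]
    - [0.122,0.091,0.038]
    - [0.109,0.107,0.038]
    - [0.094,0.12,0.038]
    - [0.078,0.132,0.038]
    - [0.06,0.141,0.037]
    - [0.041,0.147,0.038]
    - [0.021,0.151,0.037]
  delta_rot:
    - [0,0,-0.042]
    - [0,0,-0.042]
    - [0,0,-0.042]
    - [0,0,-0.042]
    - [0,0,-0.042]
    - [0,0,-0.042]
    - [0,0,-0.042]
    - [0,0,-0.043]

```text
time: 2.8
ee_pos: [0.5104, 0.2021, 0.1925]
eef_rot: [-0.035, 0.999, -0.0, -0.0]
ft_force: [0.4, -0.0, 0.3]
width: 0.0872
grip_force: 0.0
```

Request:
play_rows:
  claw: [0,0,0,0]
  delta_pos:
    - [0,0.153,0.038]
    - [-0.019,0.151,0.037]
    - [-0.04,0.148,0.038]
    - [0,0,0]
  delta_rot:
    - [0,0,-0.042]
    - [0,0,-0.043]
    - [0,0,-0.042]
    - [0,0,0]

```text
time: 3.2
ee_pos: [0.502, 0.2967, 0.1691]
eef_rot: [-0.235, 0.972, 0.001, -0.001]
ft_force: [-0.4, -0.6, -0.0]
width: 0.0867
grip_force: 0.0
```

Run:
```python
from h import *
from bench import r
p,R=now();x=R.apply([1,0,0]);print(np.degrees(np.arctan2(x[1],x[0])))
plan([((.502,.294,.057),down(207),5)],p,R)
c=r.camera("wrist");T=np.eye(4);T[:3,:3]=R.as_matrix();T[:3,3]=p;c["T"]=T@c["hand_eye"];pickle.dump(c,open("pics/w1.pkl","wb"))
g=np.array([.5866,.3367,.076]);d=np.array([-.891,-.4535,0])
im=c["pixels"][:,:,::-1].copy()
for t in(.06,.095,.145):
    u=project(c,g+t*d,c["T"])[0];print(u);cv2.circle(im,tuple(int(v) for v in u),4,(0,255,0),1)
cv2.imwrite("pics/w1.png",im)
```

```text
q [ 0.19  0.44 -1.03  1.57  0.38  1.35  1.17] p [0.502  0.2967 0.1691] t 3.2 F [-0.4 -0.6 -0. ]
-152.82436727334942
5 pos [[0.001, -0.003, 0.112], [0.001, -0.003, 0.112], [0.001, -0.002, 0.112], [0.001, -0.003, 0.112], [0.001, -0.002, 0.113]] rot [[0.0, 0.0, 0.0], [0.0, 0.0, 0.0], [0.0, 0.0, 0.0], [0.0, 0.0, 0.0], [0.001, -0.001, 0.001]]
end [0.502  0.2941 0.0569] [-2.334e-01  9.724e-01  0.000e+00  8.000e-04]
[281.70173966 236.14623846]
[281.71501427 203.11320078]
[281.74092857 152.40643338]
```

View pics/w1.png

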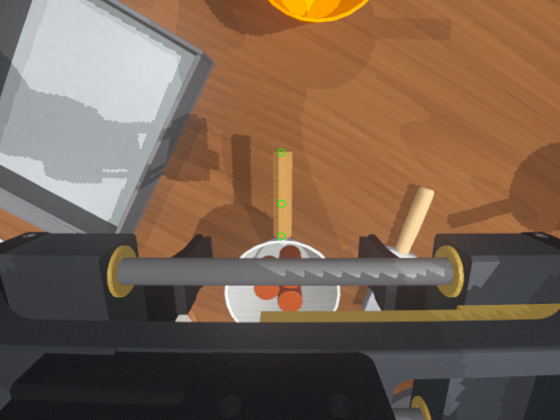

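Wrist view: the handle runs from (285,152) to (285,240), within about 3 px (3 mm) of the prediction. The hand already sits offset by that much, so I'll descend as is.

Request:
play_rows:
  claw: [0,0,0,0,0,0,0]
  delta_pos:
    - [0,0,0.11]
    - [0,0,0.11]
    - [0,0,0.11]
    - [0,0,0.11]
    - [0,0,0.08]
    - [0,0,0.04]
    - [0,0,0]
  delta_rot:
    - [0,0,0]
    - [0,0,0]
    - [0,0,0]
    - [0,0,0]
    - [0,0,0]
    - [0,0,0]
    - [0,0,0]

```text
time: 3.95
ee_pos: [0.5043, 0.2919, 0.0578]
eef_rot: [-0.23, 0.973, -0.0, -0.001]
ft_force: [-0.2, 0.2, -0.5]
width: 0.0869
grip_force: 0.0
```

Request:
play_rows:
  claw: [0.5,1,1,1,1,1,1,1]
  delta_pos:
    - [0,0,0]
    - [0,0,0]
    - [0,0,0]
    - [0,0,0]
    - [0,0,0]
    - [0,0,0]
    - [0,0,0]
    - [0,0,0]
  delta_rot:
    - [0,0,0]
    - [0,0,0]
    - [0,0,0]
    - [0,0,0]
    - [0,0,0]
    - [0,0,0]
    - [0,0,0]
    - [0,0,0]
  squeeze: 55

```text
time: 4.75
ee_pos: [0.5045, 0.2925, 0.0584]
eef_rot: [-0.23, 0.973, -0.0, -0.0]
ft_force: [-0.8, 0.5, -0.2]
width: 0.031
grip_force: 0.0
```

Request:
play_rows:
  claw: [1,1,1,1,1]
  delta_pos:
    - [0,0,-0.03]
    - [0,0,-0.05]
    - [0,0,-0.05]
    - [0,0,-0.05]
    - [0,0,0]
  delta_rot:
    - [0,0,0]
    - [0,0,0]
    - [0,0,0]
    - [0,0,0]
    - [0,0,0]

```text
time: 5.25
ee_pos: [0.5053, 0.2932, 0.0964]
eef_rot: [-0.23, 0.973, 0.0, 0.001]
ft_force: [-0.0, 0.2, 0.4]
width: 0.001
grip_force: 0.0
```

```bash
cat >> h.py <<'E'
def look(tag,fs=(292,0),n=("scene","side")):
    from bench import r
    o=[]
    for k in n:
        c=r.camera(k);pickle.dump(c,open(f"pics/{k}{tag}.pkl","wb"));o.append(c)
    return o
def crops(cs,P,name,w=100):
    o=[]
    for c in cs:
        u=project(c,P)[0];x,y=int(np.clip(u[0]-w/2,0,560-w)),int(np.clip(u[1]-w*.5,0,420-w));print("origin",x,y)
        o.append(cv2.resize(c["pixels"][y:y+w,x:x+w,::-1],(400,400),interpolation=cv2.INTER_CUBIC))
    cv2.imwrite(name,np.hstack(o))
E
python3 - <<'E'
from h import *
p,R=now();cs=look(1);crops(cs,[.57,.33,.1],"pics/g1.png")
E
```

```text
q [ 0.17  0.5  -0.99  1.66  0.44  1.22  1.12] p [0.5053 0.2932 0.0964] t 5.25 F [-0.   0.2  0.4]
origin 272 213
origin 189 190
```

View pics/g1.png

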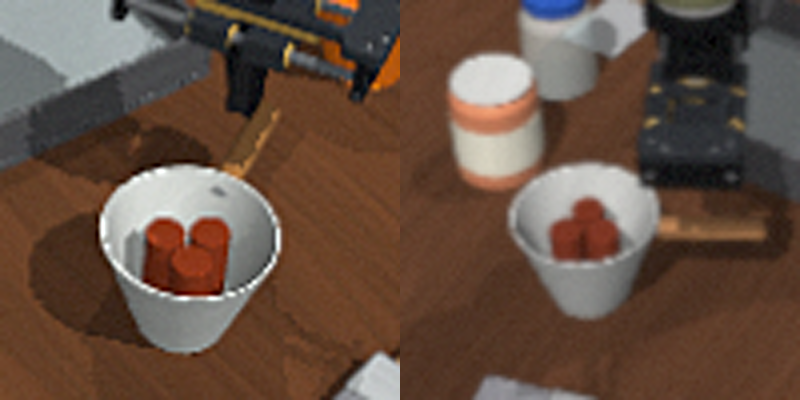

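The pictures show the pot unmoved and the gripper empty above it: I lifted before the slow fingers had reached the handle (width 31 mm at that moment). I'll open, go back down, and wait for a full close.

Request:
play_rows:
  claw: [0,0,0,0,0,0,0,0]
  delta_pos:
    - [0,0,0]
    - [0,0,0]
    - [0,0,0]
    - [0,0,0]
    - [0,0,0]
    - [0,0,0]
    - [0,0,0.1]
    - [0,0,0.09]
  delta_rot:
    - [0,0,0]
    - [0,0,0]
    - [0,0,0]
    - [0,0,0]
    - [0,0,0]
    - [0,0,0]
    - [0,0,0]
    - [0,0,0]

```text
time: 6.15
ee_pos: [0.5048, 0.2925, 0.0559]
eef_rot: [-0.23, 0.973, -0.0, 0.0]
ft_force: [-0.1, -0.1, -1.0]
width: 0.0566
grip_force: 0.0
```

Request:
play_rows:
  claw: [1,1,1,1,1,1,1,1]
  delta_pos:
    - [0,0,0]
    - [0,0,0]
    - [0,0,0]
    - [0,0,0]
    - [0,0,0]
    - [0,0,0]
    - [0,0,0]
    - [0,0,0]
  delta_rot:
    - [0,0,0]
    - [0,0,0]
    - [0,0,0]
    - [0,0,0]
    - [0,0,0]
    - [0,0,0]
    - [0,0,0]
    - [0,0,0]
  squeeze: 55

```text
time: 6.95
ee_pos: [0.5045, 0.2925, 0.0565]
eef_rot: [-0.23, 0.973, -0.0, 0.0]
ft_force: [-1.1, 1.5, -0.5]
width: 0.0083
grip_force: 0.1
```

Request:
play_rows:
  claw: [1,1,1,1,1]
  delta_pos:
    - [0,0,0]
    - [0,0,0]
    - [0,0,0]
    - [0,0,0]
    - [0,0,0]
  delta_rot:
    - [0,0,0]
    - [0,0,0]
    - [0,0,0]
    - [0,0,0]
    - [0,0,0]

```text
time: 7.45
ee_pos: [0.5045, 0.2926, 0.0565]
eef_rot: [-0.23, 0.973, -0.0, 0.0]
ft_force: [-0.6, -0.1, 0.0]
width: 0.0005
grip_force: 0.4
```

Run:
```python
from h import *
p,R=now();cs=look(2);crops(cs,[.54,.31,.1],"pics/g2.png",120)
for c,k in zip(cs,((319,277),(236,250))):
    u=project(c,[p-R.apply([0,0,.0187]),[.5866-.0846,.3367-.0431,.076]]);print(u.round(1).tolist())
    print(rim(c,potmask(c,k),.09,None,.33)[0].round(4))
```

```text
q [ 0.15  0.54 -0.96  1.69  0.48  1.16  1.09] p [0.5045 0.2926 0.0565] t 7.45 F [-0.6 -0.1  0. ]
origin 266 194
origin 191 179
[[331.2, 251.5], [332.1, 251.1]]
[0.5873 0.3368 0.0588]
[[263.5, 245.9], [264.0, 246.2]]
[0.5932 0.3316 0.0522]
```

View pics/g2.png

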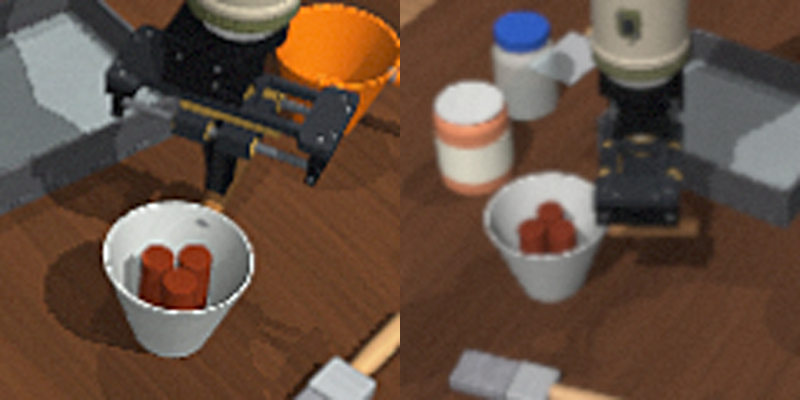

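The pot is still in place. The fingers look shut right at the handle, at about scene (330,250). I need a closer look.

Run:
```python
from h import *
from bench import r
p,R=now();w=r.camera("wrist")
A=pickle.load(open("pics/scene2.pkl","rb"));B=pickle.load(open("pics/side2.pkl","rb"))
z=lambda c,x,y,k=50:cv2.resize(c["pixels"][y:y+k,x:x+k],(400,400),interpolation=cv2.INTER_CUBIC)[:300]
m=np.vstack([np.hstack([z(A,305,222),z(B,240,222)]),np.hstack([cv2.resize(w["pixels"],(400,300)),cv2.resize(w["pixels"][130:310,160:400],(400,300))])])
cv2.imwrite("pics/z1.png",m[:,:,::-1])
T=np.eye(4);h=np.array(w["hand_eye"]);print(h.round(3),w["camera_matrix"][0,0],project(w,[[0,0,-.0187],[0,0,0]],h))
s=r.read_state();print(s["width"],s["grip_force"])
```

```text
q [ 0.15  0.54 -0.96  1.69  0.48  1.16  1.09] p [0.5045 0.2926 0.0565] t 7.55 F [0.3 0.3 0.4]
[[-0.     0.968  0.252  0.07 ]
 [ 1.     0.    -0.     0.   ]
 [-0.     0.252 -0.968 -0.192]
 [ 0.     0.     0.     1.   ]] 292.68922526972557 [[284.59722962 246.26491978]
 [284.61783754 236.14996315]]
0.0003583652988561978 0.4493905964136502
```

View pics/z1.png

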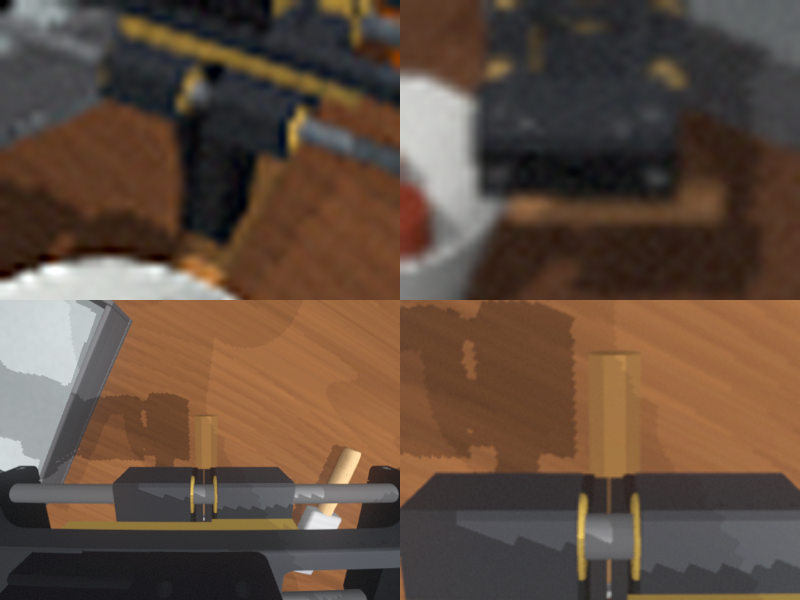

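Run:
```python
from h import *
A=pickle.load(open("pics/scene2.pkl","rb"));A1=pickle.load(open("pics/scene1.pkl","rb"))
p=np.array([.5045,.2926,.0565]);q=np.array([.5053,.2932,.0964])
print("TCP2",project(A,[p,p+[0,0,.0187],p+[0,0,.028]]).round(1).tolist(),"TCP1",project(A1,[q,q+[0,0,.0187]]).round(1).tolist())
for c,x,y in((A,331,245),(A1,332,232)):
    print([c["pixels"][j,x].tolist() for j in range(y,y+28,2)])
w=pickle.load(open("pics/w1.pkl","rb"))
for t in(.06,.1,.145):print(project(w,[.5866-.891*t,.3367-.4535*t,.076],w["T"]))
# handle edges in wrist view w1 at rows
hsv=cv2.cvtColor(w["pixels"],cv2.COLOR_RGB2HSV)
for row in(165,190,215):print(row,w["pixels"][row,262:306:2].tolist())
```

```text
TCP2 [[330.5, 256.2], [331.1, 251.5], [331.5, 249.1]] TCP1 [[331.8, 246.3], [332.4, 241.5]]
[[28, 28, 33], [34, 33, 33], [26, 26, 30], [24, 25, 28], [106, 69, 35], [170, 117, 64], [189, 146, 106], [171, 178, 176], [166, 169, 165], [163, 167, 163], [155, 158, 154], [154, 156, 153], [147, 152, 148], [142, 148, 143]]
[[22, 20, 23], [25, 24, 26], [26, 21, 25], [26, 27, 26], [20, 21, 27], [92, 59, 38], [90, 56, 32], [85, 59, 36], [103, 72, 41], [108, 76, 47], [102, 69, 37], [113, 77, 43], [175, 120, 61], [183, 178, 169]]
[[281.70173966 236.14623846]]
[[281.71721697 198.23154893]]
[[281.74092857 152.40643338]]
165 [[149, 97, 59], [148, 98, 58], [148, 98, 61], [150, 98, 63], [149, 97, 57], [152, 101, 62], [166, 116, 66], [165, 118, 70], [192, 141, 81], [216, 164, 95], [217, 165, 95], [217, 163, 93], [215, 163, 93], [212, 159, 92], [212, 160, 90], [179, 127, 76], [148, 98, 59], [145, 95, 57], [145, 94, 57], [147, 96, 59], [149, 98, 59], [148, 97, 60]]
190 [[145, 96, 59], [145, 95, 56], [144, 94, 57], [141, 93, 58], [144, 96, 59], [144, 96, 58], [169, 121, 70], [160, 114, 66], [191, 140, 80], [218, 165, 95], [218, 164, 96], [217, 165, 95], [215, 163, 94], [213, 160, 91], [214, 162, 92], [168, 116, 69], [146, 98, 60], [145, 98, 59], [146, 95, 58], [146, 98, 61], [148, 98, 61], [147, 98, 59]]
215 [[109, 73, 49], [107, 73, 48], [114, 77, 50], [133, 88, 56], [147, 97, 61], [149, 99, 64], [166, 120, 72], [166, 123, 71], [193, 142, 84], [218, 165, 95], [218, 166, 96], [218, 166, 93], [215, 164, 94], [215, 164, 97], [214, 163, 95], [160, 111, 69], [147, 97, 61], [147, 97, 62], [147, 97, 63], [146, 98, 62], [148, 98, 63], [143, 95, 60]]
```

Run:
```python
from h import *
B=pickle.load(open("pics/side2.pkl","rb"));w=pickle.load(open("pics/w1.pkl","rb"))
c=np.array([.5045,.2926,0]);y=np.array([-.454,.891,0]);x=np.array([-.891,-.454,0])
for z in(.11,.126,.146):print(z,[project(B,c+y*t+x*s+[0,0,z])[0].round(1).tolist() for t in(.03,.0585,.095) for s in(-.037,.037)])
h=np.array(w["hand_eye"])
for zz in(0,-.0187,-.028,-.04):print(zz,project(w,[[.0095,0,zz],[.0135,0,zz],[.0095,.0435,zz]],h).round(0).tolist())
im=w["pixels"]; print("col at 284 w2 needed")
```

```text
0.11 [[251.1, 244.3], [274.7, 244.7], [250.5, 250.7], [274.5, 251.1], [249.6, 259.3], [274.3, 259.7]]
0.126 [[250.9, 240.6], [274.8, 241.0], [250.3, 246.9], [274.6, 247.4], [249.4, 255.5], [274.3, 255.9]]
0.146 [[250.7, 235.8], [274.8, 236.2], [250.0, 242.1], [274.6, 242.6], [249.2, 250.7], [274.3, 251.1]]
0 [[285.0, 223.0], [285.0, 217.0], [348.0, 223.0]]
-0.0187 [[285.0, 232.0], [285.0, 226.0], [354.0, 232.0]]
-0.028 [[285.0, 237.0], [285.0, 231.0], [358.0, 237.0]]
-0.04 [[285.0, 245.0], [285.0, 238.0], [363.0, 245.0]]
col at 284 w2 needed
```

Request:
play_rows:
  claw: [0,0,0,0,0,0,0,0]
  delta_pos:
    - [0,0,0]
    - [0,0,0]
    - [0,0,0]
    - [0,0,0]
    - [0,0,0]
    - [0,0,0]
    - [0,0,0]
    - [0,0,0]
  delta_rot:
    - [0,0,0]
    - [0,0,0]
    - [0,0,0]
    - [0,0,0]
    - [0,0,0]
    - [0,0,0]
    - [0,0,0]
    - [0,0,0]

```text
time: 8.4
ee_pos: [0.5045, 0.2926, 0.0564]
eef_rot: [-0.23, 0.973, -0.0, 0.0]
ft_force: [1.0, -0.8, 0.2]
width: 0.0565
grip_force: 0.3
```

Scene, side and wrist views all put the shut fingertips about 20–30 mm above the reported TCP, so the fingers closed over the top of the handle. I'll open, go lower in small steps watching the force, and close again.

Request:
play_rows:
  claw: [0,0,0,0,0,0,0,0]
  delta_pos:
    - [0,0,0]
    - [0,0,0]
    - [0,0,0]
    - [0,0,0.03]
    - [0,0,0.03]
    - [0,0,0.03]
    - [0,0,0.03]
    - [0,0,0]
  delta_rot:
    - [0,0,0]
    - [0,0,0]
    - [0,0,0]
    - [0,0,0]
    - [0,0,0]
    - [0,0,0]
    - [0,0,0]
    - [0,0,0]

```text
time: 9.2
ee_pos: [0.5039, 0.2921, 0.0312]
eef_rot: [-0.23, 0.973, -0.0, -0.001]
ft_force: [0.2, 0.7, -0.2]
width: 0.0869
grip_force: 0.0
```

Run:
```python
from h import *
p,R=now();cs=look(3)
A,B=cs
z=lambda c,x,y,k=50:cv2.resize(c["pixels"][y:y+k,x:x+k],(400,400),interpolation=cv2.INTER_CUBIC)
cv2.imwrite("pics/z2.png",np.hstack([z(A,300,215,70),z(B,220,205,70)])[:,:,::-1])
```

```text
q [ 0.13  0.57 -0.94  1.71  0.51  1.12  1.07] p [0.5039 0.2921 0.0312] t 9.2 F [ 0.2  0.7 -0.2]
```

View pics/z2.png

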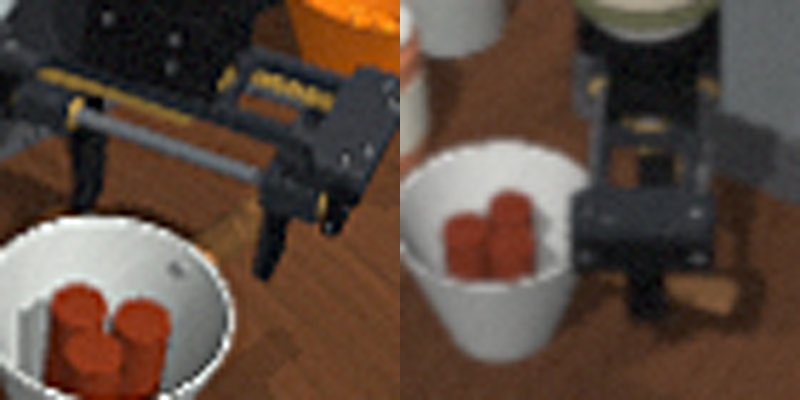

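Run:
```python
from h import *
A=pickle.load(open("pics/scene3.pkl","rb"));B=pickle.load(open("pics/side3.pkl","rb"))
print(tri([A,B],[(346.4,263.2),(263.4,260.2)]))
```

```text
(array([0.48300646, 0.3343783 , 0.05405336]), [np.float64(2.708544955124353), np.float64(2.7085449551242933)])
```

Request:
play_rows:
  claw: [1,1,1,1,1,1,1,1]
  delta_pos:
    - [0,0,0]
    - [0,0,0]
    - [0,0,0]
    - [0,0,0]
    - [0,0,0]
    - [0,0,0]
    - [0,0,0]
    - [0,0,0]
  delta_rot:
    - [0,0,0]
    - [0,0,0]
    - [0,0,0]
    - [0,0,0]
    - [0,0,0]
    - [0,0,0]
    - [0,0,0]
    - [0,0,0]
  squeeze: 50

```text
time: 10.1
ee_pos: [0.5045, 0.2925, 0.0324]
eef_rot: [-0.23, 0.973, -0.0, -0.0]
ft_force: [-0.5, -0.4, -0.3]
width: 0.0313
grip_force: 0.2
```

Request:
play_rows:
  claw: [1,1,1,1,1,1]
  delta_pos:
    - [0,0,0]
    - [0,0,0]
    - [0,0,0]
    - [0,0,0]
    - [0,0,0]
    - [0,0,0]
  delta_rot:
    - [0,0,0]
    - [0,0,0]
    - [0,0,0]
    - [0,0,0]
    - [0,0,0]
    - [0,0,0]

```text
time: 10.7
ee_pos: [0.5046, 0.2925, 0.0324]
eef_rot: [-0.23, 0.973, -0.0, 0.0]
ft_force: [-0.7, -0.7, -0.4]
width: 0.017
grip_force: 49.4
```

Held: 17 mm wide at 49 N. Lifting.

Request:
play_rows:
  claw: [1,1,1,1,1,1]
  delta_pos:
    - [0,0,-0.02]
    - [0,0,-0.05]
    - [0,0,-0.1]
    - [0,0,-0.1]
    - [0,0,-0.05]
    - [0,0,0]
  delta_rot:
    - [0,0,0]
    - [0,0,0]
    - [0,0,0]
    - [0,0,0]
    - [0,0,0]
    - [0,0,0]

```text
time: 11.3
ee_pos: [0.5051, 0.2931, 0.0979]
eef_rot: [-0.23, 0.973, 0.0, 0.001]
ft_force: [0.5, 0.2, -3.4]
width: 0.0177
grip_force: 49.7
```

Run:
```python
from h import *
from bench import r
p,R=now();A,B=look(4);s=r.read_state();print(s["width"],s["grip_force"],s["torque"].round(2))
ex=[.5866,.3367,.09+p[2]-.0324]
ua=tuple(project(A,ex)[0].astype(int));ub=tuple(project(B,ex)[0].astype(int));ca,cb=potmask(A,ua),potmask(B,ub)
print(ua,ub,cv2.boundingRect(ca),cv2.boundingRect(cb),ex)
for dz in(-.02,-.01,0,.01):
    h=ex[2]+dz;print(round(h,4),[np.round(x,4) for v in(rim(A,ca,h,None,.33),rim(B,cb,h,None,.33)) for x in v])
```

```text
q [ 0.17  0.5  -0.99  1.65  0.44  1.23  1.12] p [0.5051 0.2931 0.0979] t 11.3 F [ 0.5  0.2 -3.4]
0.017133938184441182 49.67483226209879 [-0.01  0.13  0.  ]
(np.int64(321), np.int64(252)) (np.int64(233), np.int64(227)) (297, 236, 47, 48) (202, 215, 48, 40) [0.5866, 0.3367, np.float64(0.1555442307400967)]
0.1355 [array([0.5732, 0.3182, 0.0602]), np.float64(0.8707), array([0.5796, 0.3665, 0.1082]), np.float64(12.3797)]
0.1455 [array([0.5802, 0.3253, 0.0594]), np.float64(0.8602), array([0.573 , 0.3752, 0.1069]), np.float64(12.2237)]
0.1555 [array([0.5872, 0.3325, 0.0587]), np.float64(0.8498), array([0.5664, 0.384 , 0.1055]), np.float64(12.0674)]
0.1655 [array([0.5942, 0.3396, 0.058 ]), np.float64(0.8394), array([0.5598, 0.3928, 0.1041]), np.float64(11.9112)]
```

```bash
cat >> h.py <<'E'
L=.042
def gplan(wps,dec=3):
    """wps: (G, Rotation, n): straight in G, geodesic in R; ee = G + R z L"""
    from scipy.spatial.transform import Slerp
    p,R=now();G=p-R.apply([0,0,L]);W=[]
    for P,Q,n in wps:
        P=np.array(P);S=Slerp([0,1],Rn.concatenate([R,Q]));
        for k in range(1,n+1):
            q=S(k/n);W.append((G+(P-G)*k/n+q.apply([0,0,L]),q,1))
        G,R=P,Q
    p,R=now();plan(W,p,R,dec)
def tipped(az,th): return down(az)*Rn.from_euler("x",th,degrees=True)
E
python3 - <<'E'
from h import *
gplan([((.50,.24,.26),down(202),4),((.43,-.01,.30),down(180),8),((.43,-.01,.28),tipped(180,64),9)])
E
```

```text
q [ 0.17  0.5  -0.99  1.66  0.44  1.23  1.12] p [0.5043 0.2922 0.0959] t 11.4 F [-0.5 -0.4 -3.1]
q [ 0.17  0.5  -0.99  1.66  0.44  1.23  1.12] p [0.5043 0.2922 0.0959] t 11.4 F [-0.5 -0.4 -3.1]
8 pos [[0.034, -0.056, -0.153], [0.033, -0.057, -0.152], [0.032, -0.057, -0.153], [0.031, -0.058, -0.152], [0.099, -0.128, -0.025], [0.093, -0.134, -0.025], [0.086, -0.137, -0.025], [0.08, -0.141, -0.025]] rot [[0.0, 0.0, 0.006], [0.0, 0.0, 0.007], [0.0, 0.0, 0.006], [0.0, 0.0, 0.006], [0.0, 0.0, 0.016], [0.0, 0.0, 0.015], [0.0, 0.0, 0.015], [0.0, 0.0, 0.016]]
8 pos [[0.072, -0.145, -0.025], [0.066, -0.149, -0.025], [0.058, -0.151, -0.025], [0.052, -0.154, -0.024], [0.0, -0.026, 0.009], [0.0, -0.025, 0.009], [0.0, -0.023, 0.01], [0.0, -0.022, 0.008]] rot [[0.0, 0.0, 0.015], [0.0, 0.0, 0.015], [0.0, 0.0, 0.015], [0.0, 0.0, 0.016], [0.039, 0.0, 0.0], [0.04, 0.0, 0.0], [0.039, 0.0, 0.0], [0.04, 0.0, 0.0]]
5 pos [[0.0, -0.021, 0.008], [0.0, -0.019, 0.008], [0.0, -0.019, 0.006], [0.0, -0.017, 0.006], [0.0, -0.017, 0.004]] rot [[0.039, 0.0, 0.0], [0.04, 0.0, 0.0], [0.039, 0.0, 0.0], [0.04, 0.0, 0.0], [0.039, 0.0, 0.0]]
end [ 0.4299 -0.0477  0.2617] [ 4.000e-04  8.483e-01 -5.294e-01 -4.000e-04]
```

Request:
play_rows:
  claw: [1,1,1,1,1,1,1,1]
  delta_pos:
    - [0.034,-0.056,-0.153]
    - [0.033,-0.057,-0.152]
    - [0.032,-0.057,-0.153]
    - [0.031,-0.058,-0.152]
    - [0.099,-0.128,-0.025]
    - [0.093,-0.134,-0.025]
    - [0.086,-0.137,-0.025]
    - [0.08,-0.141,-0.025]
  delta_rot:
    - [0,0,0.006]
    - [0,0,0.007]
    - [0,0,0.006]
    - [0,0,0.006]
    - [0,0,0.016]
    - [0,0,0.015]
    - [0,0,0.015]
    - [0,0,0.016]

```text
time: 12.2
ee_pos: [0.4641, 0.1139, 0.2375]
eef_rot: [-0.094, 0.996, -0.0, -0.001]
ft_force: [1.0, -0.2, -3.5]
width: 0.0171
grip_force: 50.0
```

Request:
play_rows:
  claw: [1,1,1,1,1]
  delta_pos:
    - [0.072,-0.145,-0.025]
    - [0.066,-0.149,-0.025]
    - [0.058,-0.151,-0.025]
    - [0.052,-0.154,-0.024]
    - [0,0,0]
  delta_rot:
    - [0,0,0.015]
    - [0,0,0.015]
    - [0,0,0.015]
    - [0,0,0.016]
    - [0,0,0]

```text
time: 12.7
ee_pos: [0.4289, -0.0144, 0.2577]
eef_rot: [0.005, 1.0, -0.001, -0.001]
ft_force: [0.6, 0.4, -3.3]
width: 0.0171
grip_force: 50.0
```

Run:
```python
from h import *
gplan([((.43,-.01,.28),tipped(180,64),9)])
```

```text
q [ 0.85 -0.13 -0.83  1.8  -0.1   1.44  1.6 ] p [ 0.4289 -0.0144  0.2577] t 12.7 F [ 0.6  0.4 -3.3]
q [ 0.85 -0.13 -0.83  1.8  -0.1   1.44  1.6 ] p [ 0.4289 -0.0144  0.2577] t 12.7 F [ 0.6  0.4 -3.3]
8 pos [[-0.001, -0.024, 0.009], [-0.001, -0.022, 0.009], [0.0, -0.021, 0.009], [-0.001, -0.019, 0.007], [-0.001, -0.019, 0.007], [0.0, -0.018, 0.006], [-0.001, -0.016, 0.005], [-0.001, -0.016, 0.003]] rot [[0.039, 0.0, 0.0], [0.04, 0.0, -0.001], [0.039, -0.001, 0.0], [0.04, 0.0, 0.0], [0.039, 0.0, 0.0], [0.04, 0.0, -0.001], [0.039, -0.001, 0.0], [0.04, 0.0, 0.0]]
1 pos [[-0.001, -0.016, 0.003]] rot [[0.039, 0.0, 0.0]]
end [ 0.4301 -0.0478  0.2616] [ 6.000e-04  8.481e-01 -5.299e-01  4.000e-04]
```

Request:
play_rows:
  claw: [1,1,1,1,1,1,1,1]
  delta_pos:
    - [0,-0.024,0.009]
    - [0,-0.022,0.009]
    - [0,-0.021,0.009]
    - [0,-0.019,0.007]
    - [0,-0.019,0.007]
    - [0,-0.018,0.006]
    - [0,-0.016,0.005]
    - [0,-0.016,0.003]
  delta_rot:
    - [0.04,0,0]
    - [0.04,0,0]
    - [0.04,0,0]
    - [0.04,0,0]
    - [0.04,0,0]
    - [0.04,0,0]
    - [0.04,0,0]
    - [0.04,0,0]

```text
time: 13.5
ee_pos: [0.4307, -0.0397, 0.2588]
eef_rot: [-0.001, 0.875, -0.483, 0.0]
ft_force: [-0.3, -2.4, -3.1]
width: 0.0173
grip_force: 50.1
```

Run:
```python
from h import *
p,R=now();print("toolz",R.apply([0,0,1]).round(3),"G",p-R.apply([0,0,L]))
gplan([((.43,-.015,.25),tipped(180,105),12)])
```

```text
q [ 0.29  0.4  -1.13  1.84  0.95  2.    0.6 ] p [ 0.4307 -0.0397  0.2588] t 13.5 F [-0.3 -2.4 -3.1]
toolz [ 0.002 -0.846 -0.533] G [ 0.43058714 -0.00417586  0.28121565]
q [ 0.29  0.4  -1.13  1.84  0.95  2.    0.6 ] p [ 0.4307 -0.0397  0.2588] t 13.5 F [-0.3 -2.4 -3.1]
q [ 0.29  0.4  -1.13  1.84  0.95  2.    0.6 ] p [ 0.4307 -0.0397  0.2588] t 13.5 F [-0.3 -2.4 -3.1]
8 pos [[0.0, -0.006, 0.01], [0.001, -0.005, 0.01], [0.0, -0.004, 0.009], [0.0, -0.004, 0.008], [0.0, -0.003, 0.008], [0.001, -0.003, 0.006], [0.0, -0.002, 0.006], [0.0, -0.002, 0.005]] rot [[0.022, 0.0, 0.0], [0.022, 0.0, 0.0], [0.022, 0.0, 0.0], [0.021, 0.0, 0.0], [0.022, 0.0, 0.0], [0.022, 0.0, 0.0], [0.022, 0.0, 0.0], [0.022, 0.0, 0.0]]
4 pos [[0.001, -0.001, 0.005], [0.0, -0.002, 0.003], [0.0, -0.001, 0.002], [0.0, 0.0, 0.002]] rot [[0.022, 0.0, 0.0], [0.022, 0.0, 0.0], [0.021, 0.001, 0.0], [0.022, 0.0, 0.0]]
end [ 0.4301 -0.0557  0.2608] [ 6.000e-04  6.091e-01 -7.931e-01 -4.000e-04]
```

Request:
play_rows:
  claw: [1,1,1,1]
  delta_pos:
    - [0,-0.006,0]
    - [0,-0.005,0]
    - [0,-0.004,0]
    - [0,-0.004,0]
  delta_rot:
    - [0.022,0,0]
    - [0.022,0,0]
    - [0.022,0,0]
    - [0.022,0,0]

```text
time: 13.9
ee_pos: [0.4303, -0.0418, 0.2619]
eef_rot: [-0.001, 0.801, -0.598, -0.0]
ft_force: [-0.8, 0.2, -3.4]
width: 0.0175
grip_force: 50.1
```

Run:
```python
from h import *
p,R=now();print("toolz",R.apply([0,0,1]).round(3),"G",p-R.apply([0,0,L]))
gplan([((.43,-.015,.27),tipped(180,105),8)])
```

```text
q [-0.21  0.43 -0.61  1.87  0.97  2.05  0.55] p [ 0.4303 -0.0418  0.2619] t 13.9 F [-0.8  0.2 -3.4]
toolz [ 0.001 -0.959 -0.284] G [ 0.43029305 -0.00156391  0.27380102]
q [-0.21  0.43 -0.61  1.87  0.97  2.05  0.55] p [ 0.4303 -0.0418  0.2619] t 13.9 F [-0.8  0.2 -3.4]
q [-0.21  0.43 -0.61  1.87  0.97  2.05  0.55] p [ 0.4303 -0.0418  0.2619] t 13.9 F [-0.8  0.2 -3.4]
8 pos [[0.0, -0.015, 0.008], [0.0, -0.013, 0.008], [0.001, -0.014, 0.009], [0.0, -0.012, 0.008], [0.0, -0.013, 0.008], [0.0, -0.011, 0.007], [0.001, -0.011, 0.008], [0.0, -0.011, 0.007]] rot [[0.022, 0.0, 0.0], [0.022, 0.0, 0.0], [0.022, 0.0, 0.0], [0.021, 0.0, 0.0], [0.022, 0.0, 0.0], [0.022, 0.0, 0.0], [0.022, 0.0, 0.0], [0.022, 0.0, 0.0]]
end [ 0.43   -0.0555  0.2809] [-0.001   0.6087 -0.7934 -0.    ]
```

Request:
play_rows:
  claw: [1,1,1,1]
  delta_pos:
    - [0,-0.015,0]
    - [0,-0.013,0]
    - [0,-0.014,0]
    - [0,-0.012,0]
  delta_rot:
    - [0.022,0,0]
    - [0.022,0,0]
    - [0.022,0,0]
    - [0.022,0,0]

```text
time: 14.3
ee_pos: [0.4304, -0.0437, 0.2729]
eef_rot: [-0.001, 0.711, -0.703, 0.0]
ft_force: [0.5, 0.1, -4.4]
width: 0.017
grip_force: 50.1
```

Run:
```python
from h import *
p,R=now();print("toolz",R.apply([0,0,1]).round(3),"G",p-R.apply([0,0,L]))
gplan([((.43,-.015,.27),tipped(180,108),6)])
```

```text
q [-0.68  0.52 -0.08  1.9   0.97  2.05  0.55] p [ 0.4304 -0.0437  0.2729] t 14.3 F [ 0.5  0.1 -4.4]
toolz [ 0.002 -1.    -0.011] G [ 0.43033925 -0.00166094  0.27340487]
q [-0.68  0.52 -0.08  1.9   0.97  2.05  0.55] p [ 0.4304 -0.0437  0.2729] t 14.3 F [ 0.5  0.1 -4.4]
q [-0.68  0.52 -0.08  1.9   0.97  2.05  0.55] p [ 0.4304 -0.0437  0.2729] t 14.3 F [ 0.5  0.1 -4.4]
6 pos [[0.0, -0.009, 0.011], [0.001, -0.008, 0.01], [0.0, -0.007, 0.011], [0.0, -0.007, 0.01], [0.001, -0.006, 0.01], [0.0, -0.006, 0.01]] rot [[0.017, 0.0, 0.0], [0.017, 0.0, 0.0], [0.018, 0.0, 0.0], [0.017, 0.0, 0.0], [0.017, 0.001, 0.0], [0.017, 0.0, 0.0]]
end [ 0.43  -0.055  0.283] [ 3.000e-04  5.884e-01 -8.086e-01 -4.000e-04]
```

Tilt is now 89° and the arm is keeping up. Tilting further with a short dwell.

Request:
play_rows:
  claw: [1,1,1,1,1,1,1,1]
  delta_pos:
    - [0,-0.009,0]
    - [0,-0.008,0]
    - [0,-0.007,0]
    - [0,-0.007,0]
    - [0,-0.006,0]
    - [0,-0.006,0]
    - [0,0,0]
    - [0,0,0]
  delta_rot:
    - [0.018,0,0]
    - [0.018,0,0]
    - [0.018,0,0]
    - [0.018,0,0]
    - [0.018,0,0]
    - [0.018,0,0]
    - [0,0,0]
    - [0,0,0]

```text
time: 15.1
ee_pos: [0.4304, -0.0431, 0.2817]
eef_rot: [0.001, -0.583, 0.812, -0.0]
ft_force: [0.1, 0.2, -2.5]
width: 0.0171
grip_force: 50.0
```

Run:
```python
from h import *
p,R=now();print("toolz",R.apply([0,0,1]).round(3),"G",p-R.apply([0,0,L]))
A,B=look(5);m=np.hstack([A["pixels"][110:310,180:380],B["pixels"][90:290,200:400]])
cv2.imwrite("pics/t1.png",cv2.resize(m,(800,400))[:,:,::-1])
```

```text
q [-0.96  0.76  0.28  1.93  0.98  2.05  0.53] p [ 0.4304 -0.0431  0.2817] t 15.1 F [ 0.1  0.2 -2.5]
toolz [ 0.001 -0.947  0.32 ] G [ 0.43035713 -0.00330017  0.26826251]
```

View pics/t1.png

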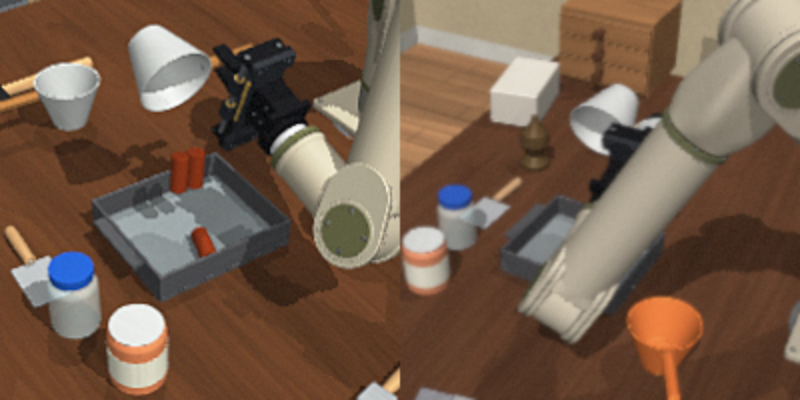

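The picture shows one stub lying in the tray at crop (203,240) and two dropping towards its floor at (180,172) and (197,168); the pot mouth looks empty. I'll pause briefly, then count the stubs by colour.

Request:
play_rows:
  claw: [1,1,1,1]
  delta_pos:
    - [0,0,0]
    - [0,0,0]
    - [0,0,0]
    - [0,0,0]
  delta_rot:
    - [0,0,0]
    - [0,0,0]
    - [0,0,0]
    - [0,0,0]

```text
time: 15.6
ee_pos: [0.4301, -0.0437, 0.2824]
eef_rot: [-0.0, -0.583, 0.813, 0.0]
ft_force: [-0.4, 0.2, -1.8]
width: 0.0175
grip_force: 50.0
```

```bash
cat >> h.py <<'E'
def reds(c,T=None):
    a=c["pixels"].astype(int);m=((a[...,0]>95)&(a[...,0]>2.6*a[...,1])&(a[...,2]<60)&(a[...,1]<75)).astype(np.uint8)
    n,l,st,ce=cv2.connectedComponentsWithStats(m)
    return [(st[i,4],ce[i].round(0).tolist(),plane(c,[ce[i]],.019,T)[0].round(3).tolist()) for i in range(1,n) if st[i,4]>15]
E
python3 - <<'E'
from h import *
p,R=now();A,B=look(6);print(reds(A),"\n",reds(B))
gplan([((.43,-.0,.28),tipped(180,62),16),((.43,-.0,.30),tipped(180,0),9)])
E
```

```text
q [-0.96  0.76  0.28  1.93  0.98  2.05  0.53] p [ 0.4301 -0.0437  0.2824] t 15.6 F [-0.4  0.2 -1.8]
[(np.int32(130), [280.0, 222.0], [0.507, 0.058, 0.019]), (np.int32(97), [268.0, 234.0], [0.573, 0.082, 0.019]), (np.int32(586), [239.0, 383.0], [0.914, 0.45, 0.019])] 
 [(np.int32(34), [389.0, 4.0], [1.389, -4.835, 0.019]), (np.int32(54), [428.0, 7.0], [0.876, -5.035, 0.019]), (np.int32(84), [470.0, 10.0], [0.331, -5.3, 0.019]), (np.int32(107), [513.0, 14.0], [-0.261, -5.536, 0.019]), (np.int32(234), [133.0, 242.0], [0.947, 0.446, 0.019])]
q [-0.96  0.76  0.28  1.93  0.98  2.05  0.53] p [ 0.4301 -0.0436  0.2824] t 15.7 F [-0.4  1.  -2.1]
q [-0.96  0.76  0.28  1.93  0.98  2.05  0.53] p [ 0.4301 -0.0436  0.2824] t 15.7 F [-0.4  1.  -2.1]
8 pos [[0.0, 0.007, 0.0], [0.0, 0.007, -0.001], [0.0, 0.007, 0.0], [0.0, 0.007, -0.001], [0.0, 0.007, -0.001], [0.0, 0.007, -0.002], [0.0, 0.008, -0.001], [0.0, 0.007, -0.002]] rot [[-0.016, 0.0, 0.0], [-0.016, 0.0, 0.0], [-0.017, 0.0, 0.0], [-0.016, 0.0, 0.0], [-0.016, 0.0, 0.0], [-0.016, 0.0, 0.0], [-0.017, 0.0, 0.0], [-0.016, 0.0, 0.0]]
8 pos [[0.0, 0.007, -0.001], [0.0, 0.008, -0.002], [0.0, 0.007, -0.002], [0.0, 0.008, -0.003], [0.0, 0.007, -0.002], [0.001, 0.008, -0.003], [0.0, 0.008, -0.002], [0.0, 0.008, -0.003]] rot [[-0.016, 0.0, 0.0], [-0.016, 0.0, 0.0], [-0.016, 0.0, 0.0], [-0.017, 0.0, 0.0], [-0.016, 0.0, 0.0], [-0.016, 0.0, 0.0], [-0.016, 0.0, 0.0], [-0.017, 0.0, 0.0]]
8 pos [[0.0, 0.016, -0.007], [0.0, 0.016, -0.008], [0.0, 0.017, -0.009], [0.0, 0.017, -0.01], [0.0, 0.019, -0.01], [0.0, 0.02, -0.011], [0.0, 0.022, -0.012], [0.0, 0.022, -0.013]] rot [[-0.038, 0.0, 0.0], [-0.038, 0.0, 0.0], [-0.038, 0.0, 0.0], [-0.039, 0.0, 0.0], [-0.038, 0.0, 0.0], [-0.038, 0.0, 0.0], [-0.038, 0.0, 0.0], [-0.039, 0.0, 0.0]]
1 pos [[0.0, 0.024, -0.012]] rot [[-0.038, 0.0, 0.0]]
end [ 0.43   -0.      0.2579] [-5.e-04 -1.e+00 -1.e-04 -1.e-04]
```

Only two blobs at this threshold; the third may lie in shadow. I'll loosen the mask around the tray.

Run:
```python
from h import *
for k in("scene","side"):
    c=pickle.load(open(f"pics/{k}6.pkl","rb"));h=cv2.cvtColor(c["pixels"],cv2.COLOR_RGB2HSV)
    m=(((h[...,0]<9)|(h[...,0]>172))&(h[...,1]>150)&(h[...,2]>30)).astype(np.uint8)
    n,l,st,ce=cv2.connectedComponentsWithStats(m)
    for i in range(1,n):
        x=plane(c,[ce[i]],.019)[0]
        if st[i,4]>8 and .3<x[0]<.8 and -.4<x[1]<.4: print(k,st[i].tolist(),ce[i].round(0),x.round(3))
```

```text
scene [274, 206, 15, 32, 232] [280. 222.] [0.509 0.058 0.019]
scene [262, 225, 12, 18, 129] [267. 234.] [0.574 0.081 0.019]
side [268, 212, 11, 9, 35] [272. 217.] [0.583 0.087 0.019]
```

The larger blob (232 px, 15x32) is two stubs side by side and the other (129 px) is the third, so all three are in the tray. Standing the pot upright.

Request:
play_rows:
  claw: [1,1,1,1,1,1,1,1]
  delta_pos:
    - [0,0.01,0]
    - [0,0.01,0]
    - [0,0.01,0]
    - [0,0.01,-0.002]
    - [0,0.01,-0.002]
    - [0,0.01,-0.002]
    - [0,0.01,-0.003]
    - [0,0.01,-0.003]
  delta_rot:
    - [-0.022,0,0]
    - [-0.022,0,0]
    - [-0.022,0,0]
    - [-0.022,0,0]
    - [-0.022,0,0]
    - [-0.022,0,0]
    - [-0.022,0,0]
    - [-0.022,0,0]

```text
time: 16.5
ee_pos: [0.4299, -0.0425, 0.2666]
eef_rot: [0.0, 0.783, -0.622, -0.0]
ft_force: [0.4, -0.7, -1.7]
width: 0.0173
grip_force: 50.0
```

Request:
play_rows:
  claw: [1,1,1,1]
  delta_pos:
    - [0,0.01,-0.004]
    - [0,0.01,-0.004]
    - [0,0.01,-0.004]
    - [0,0.01,-0.004]
  delta_rot:
    - [-0.022,0,0]
    - [-0.022,0,0]
    - [-0.022,0,0]
    - [-0.022,0,0]

```text
time: 16.9
ee_pos: [0.4298, -0.037, 0.2601]
eef_rot: [0.0, 0.861, -0.508, -0.0]
ft_force: [0.8, -0.6, -2.2]
width: 0.0171
grip_force: 50.0
```

Run:
```python
from h import *
gplan([((.43,-.0,.30),tipped(180,0),9)])
```

```text
q [-0.88  0.22  0.21  1.9   0.74  1.77  0.77] p [ 0.4298 -0.037   0.2601] t 16.9 F [ 0.8 -0.6 -2.2]
q [-0.88  0.22  0.21  1.9   0.74  1.77  0.77] p [ 0.4298 -0.037   0.2601] t 16.9 F [ 0.8 -0.6 -2.2]
8 pos [[0.0, 0.015, -0.007], [0.0, 0.016, -0.008], [0.0, 0.017, -0.009], [0.0, 0.018, -0.009], [0.0, 0.019, -0.011], [0.0, 0.02, -0.011], [-0.001, 0.021, -0.012], [0.0, 0.023, -0.012]] rot [[-0.038, 0.0, 0.0], [-0.037, 0.0, 0.0], [-0.038, 0.0, 0.0], [-0.038, 0.0, 0.0], [-0.037, 0.0, 0.0], [-0.038, 0.0, 0.0], [-0.038, 0.0, 0.0], [-0.037, 0.0, 0.0]]
1 pos [[0.0, 0.023, -0.012]] rot [[-0.038, 0.0, 0.0]]
end [ 4.301e-01 -1.000e-04  2.580e-01] [ 6.e-04  1.e+00 -3.e-04 -1.e-04]
```

Request:
play_rows:
  claw: [1,1,1,1,1,1,1,1]
  delta_pos:
    - [0,0.015,-0.007]
    - [0,0.016,-0.008]
    - [0,0.017,-0.009]
    - [0,0.018,-0.009]
    - [0,0.019,-0.011]
    - [0,0.02,-0.011]
    - [0,0.021,-0.012]
    - [0,0.023,-0.012]
  delta_rot:
    - [-0.038,0,0]
    - [-0.037,0,0]
    - [-0.038,0,0]
    - [-0.038,0,0]
    - [-0.037,0,0]
    - [-0.038,0,0]
    - [-0.038,0,0]
    - [-0.037,0,0]

```text
time: 17.7
ee_pos: [0.4297, -0.0051, 0.2565]
eef_rot: [0.001, 0.998, -0.059, 0.0]
ft_force: [-0.7, -0.7, -3.8]
width: 0.0171
grip_force: 50.0
```

Request:
play_rows:
  claw: [1,1]
  delta_pos:
    - [0,0.023,-0.012]
    - [0,0,0]
  delta_rot:
    - [-0.037,0,0]
    - [0,0,0]

```text
time: 17.9
ee_pos: [0.4298, -0.0032, 0.2585]
eef_rot: [0.004, 1.0, -0.002, 0.0]
ft_force: [0.4, 0.2, -3.4]
width: 0.017
grip_force: 50.0
```

Run:
```python
from h import *
p,R=now();G=p-R.apply([0,0,L]);print(R.as_matrix().round(3))
A,B=look(7)
ex=G+[.095,0,.014];ua,ub=[tuple(project(c,ex)[0].astype(int)) for c in(A,B)]
ca,cb=potmask(A,ua),potmask(B,ub);print(ex,ua,ub,cv2.boundingRect(ca),cv2.boundingRect(cb))
for dz in(-.02,-.01,0,.01):
    h=ex[2]+dz;print(round(h,4),[np.round(x,4) for v in(rim(A,ca,h,None,.33),rim(B,cb,h,None,.33)) for x in v])
# spare handle endpoints & spare again
for k in((213,157),):
    print("spare",rim(A,potmask(A,(213,157)),.09,None,.33)[0].round(4),rim(B,potmask(B,(330,162)),.09,None,.33)[0].round(4))
```

```text
q [-0.65 -0.19  0.49  1.85  0.09  1.45  1.38] p [ 0.4298 -0.0032  0.2585] t 17.9 F [ 0.4  0.2 -3.4]
[[-1.     0.008  0.   ]
 [ 0.008  1.    -0.003]
 [-0.    -0.003 -1.   ]]
[ 0.52480752 -0.00306495  0.31446138] (np.int64(264), np.int64(134)) (np.int64(299), np.int64(140)) (245, 124, 42, 44) (284, 135, 33, 36)
0.2945 [array([ 0.5017, -0.0281,  0.0593]), np.float64(2.3401), array([ 0.5474, -0.0247,  0.0437]), np.float64(7.5347)]
0.3045 [array([ 0.5114, -0.0141,  0.0584]), np.float64(2.3053), array([ 0.5396, -0.0076,  0.0431]), np.float64(7.4155)]
0.3145 [array([ 5.211e-01, -2.000e-04,  5.750e-02]), np.float64(2.2704), array([0.5319, 0.0095, 0.0424]), np.float64(7.2963)]
0.3245 [array([0.5309, 0.0137, 0.0567]), np.float64(2.2356), array([0.5242, 0.0266, 0.0417]), np.float64(7.1771)]
spare [ 0.525  -0.3316  0.0598] [ 0.4801 -0.2547  0.0855]
```

Run:
```python
from h import *
a=np.radians(165)
G=np.array([.5225,-.333,.25])+.095*np.array([np.cos(a),np.sin(a),0]);print(G)
gplan([(G,down(165),9)])
```

```text
[ 0.43073705 -0.30841219  0.25      ]
q [-0.66 -0.18  0.48  1.86  0.09  1.45  1.37] p [ 0.4295 -0.0006  0.2575] t 18.0 F [-0.5  0.6 -0.5]
q [-0.66 -0.18  0.48  1.86  0.09  1.45  1.37] p [ 0.4295 -0.0006  0.2575] t 18.0 F [-0.5  0.6 -0.5]
8 pos [[-0.001, -0.171, 0.029], [-0.006, -0.17, 0.029], [-0.011, -0.171, 0.029], [-0.016, -0.17, 0.028], [-0.021, -0.17, 0.029], [-0.025, -0.169, 0.028], [-0.031, -0.168, 0.028], [-0.035, -0.167, 0.028]] rot [[0.0, 0.0, 0.009], [-0.001, 0.0, 0.009], [0.0, 0.0, 0.01], [0.0, 0.0, 0.009], [-0.001, 0.0, 0.009], [0.0, 0.0, 0.009], [0.0, 0.0, 0.009], [-0.001, 0.0, 0.01]]
1 pos [[-0.04, -0.166, 0.027]] rot [[0.0, 0.0, 0.009]]
end [ 0.4307 -0.3083  0.208 ] [ 1.310e-01  9.914e-01  1.000e-04 -1.000e-04]
```

Request:
play_rows:
  claw: [1,1,1,1,1,1,1,1]
  delta_pos:
    - [0,-0.171,0.029]
    - [-0.006,-0.17,0.029]
    - [-0.011,-0.171,0.029]
    - [-0.016,-0.17,0.028]
    - [-0.021,-0.17,0.029]
    - [-0.025,-0.169,0.028]
    - [-0.031,-0.168,0.028]
    - [-0.035,-0.167,0.028]
  delta_rot:
    - [0,0,0.009]
    - [0,0,0.009]
    - [0,0,0.01]
    - [0,0,0.009]
    - [0,0,0.009]
    - [0,0,0.009]
    - [0,0,0.009]
    - [0,0,0.01]

```text
time: 18.8
ee_pos: [0.4315, -0.2733, 0.2132]
eef_rot: [0.115, 0.993, -0.004, -0.001]
ft_force: [0.7, 1.4, -1.9]
width: 0.0171
grip_force: 50.0
```

Request:
play_rows:
  claw: [1,1,1]
  delta_pos:
    - [-0.04,-0.166,0.027]
    - [0,0,0]
    - [0,0,0]
  delta_rot:
    - [0,0,0.009]
    - [0,0,0]
    - [0,0,0]

```text
time: 19.1
ee_pos: [0.4313, -0.3068, 0.2077]
eef_rot: [0.13, 0.992, -0.004, -0.002]
ft_force: [0.5, -0.3, -2.5]
width: 0.0172
grip_force: 50.0
```

```bash
cat >> h.py <<'E'
def measure(c,uv,h,lo,r0=.06,T=None):
    """rim arc centre with radius fixed, plus low-edge point of mask"""
    co=potmask(c,uv);y=co[:,1];k=co[y<y.min()+.33*(y.max()-y.min())]
    q,e=circ(plane(c,k,h,T),r0);return cv2.boundingRect(co),q[:2].round(4),round(e,2)
E
python3 - <<'E'
from h import *
p,R=now();G=p-R.apply([0,0,L]);x=R.apply([1,0,0]);ex=G-.095*x+[0,0,.014];print("exp rim",ex.round(4),x.round(3))
A,B=look(8)
for n,c in(("A",A),("B",B)):
    u=tuple(project(c,ex)[0].astype(int));v=tuple(project(c,[.5225,-.333,.07])[0].astype(int))
    for dz in(-.01,0,.01):print(n,u,dz,measure(c,u,ex[2]+dz,0,.0595))
    print(" spare",v,measure(c,v,.09,0,.0595))
E
```

```text
q [-0.34  0.14  0.95  1.73 -0.11  1.33  1.95] p [ 0.4313 -0.3068  0.2077] t 19.1 F [ 0.5 -0.3 -2.5]
exp rim [ 0.5233 -0.331   0.2634] [-0.966  0.258  0.003]
A (np.int64(209), np.int64(106)) -0.01 ((164, 100, 66, 36), array([ 0.5124, -0.3382]), np.float64(5.57))
A (np.int64(209), np.int64(106)) 0 ((164, 100, 66, 36), array([ 0.5219, -0.3201]), np.float64(5.25))
A (np.int64(209), np.int64(106)) 0.01 ((164, 100, 66, 36), array([ 0.5316, -0.302 ]), np.float64(4.98))
 spare (np.int64(213), np.int64(154)) ((196, 142, 34, 34), array([ 0.525 , -0.3325]), np.float64(1.96))
B (np.int64(333), np.int64(118)) -0.01 ((320, 115, 26, 29), array([ 0.5394, -0.3117]), np.float64(16.72))
B (np.int64(333), np.int64(118)) 0 ((320, 115, 26, 29), array([ 0.5327, -0.2902]), np.float64(16.94))
B (np.int64(333), np.int64(118)) 0.01 ((320, 115, 26, 29), array([ 0.526 , -0.2686]), np.float64(17.18))
 spare (np.int64(329), np.int64(159)) ((317, 149, 27, 28), array([ 0.52  , -0.3317]), np.float64(2.12))
```

Request:
play_rows:
  claw: [1,1,1,1,1,1,1]
  delta_pos:
    - [0,0,0.1]
    - [0,0,0.1]
    - [0,0,0.1]
    - [0,0,0.1]
    - [0,0,0.1]
    - [0,0,0.1]
    - [0,0,0]
  delta_rot:
    - [0,0,0]
    - [0,0,0]
    - [0,0,0]
    - [0,0,0]
    - [0,0,0]
    - [0,0,0]
    - [0,0,0]

```text
time: 19.9
ee_pos: [0.431, -0.306, 0.0869]
eef_rot: [0.129, 0.992, -0.002, -0.001]
ft_force: [-0.1, 0.9, -2.4]
width: 0.0173
grip_force: 50.0
```

Run:
```python
from h import *
p,R=now();G=p-R.apply([0,0,L]);x=R.apply([1,0,0]);ex=G-.095*x+[0,0,.014];print("exp rim",ex.round(4))
A,B=look(9)
for n,c in(("A",A),("B",B)):
    u=tuple(project(c,ex)[0].astype(int))
    for dz in(-.01,0,.01):print(n,u,dz,measure(c,u,ex[2]+dz,0,.0595))
z=lambda c,x,y,k=64:cv2.resize(c["pixels"][y:y+k,x:x+k],(400,400),interpolation=cv2.INTER_CUBIC)
cv2.imwrite("pics/n1.png",np.hstack([z(A,180,110),z(B,300,115)])[:,:,::-1])
```

```text
q [-0.26  0.29  0.91  1.88 -0.25  1.09  2.06] p [ 0.431  -0.306   0.0869] t 19.9 F [-0.1  0.9 -2.4]
exp rim [ 0.523  -0.3301  0.1427]
A (np.int64(212), np.int64(137)) -0.01 ((197, 130, 35, 46), array([ 0.5128, -0.3375]), np.float64(2.25))
A (np.int64(212), np.int64(137)) 0 ((197, 130, 35, 46), array([ 0.5211, -0.322 ]), np.float64(2.15))
A (np.int64(212), np.int64(137)) 0.01 ((197, 130, 35, 46), array([ 0.5292, -0.3064]), np.float64(2.19))
B (np.int64(330), np.int64(144)) -0.01 ((317, 141, 27, 36), array([ 0.5334, -0.3178]), np.float64(18.5))
B (np.int64(330), np.int64(144)) 0 ((317, 141, 27, 36), array([ 0.5289, -0.2986]), np.float64(18.39))
B (np.int64(330), np.int64(144)) 0.01 ((317, 141, 27, 36), array([ 0.5299, -0.2767]), np.float64(18.24))
```

View pics/n1.png

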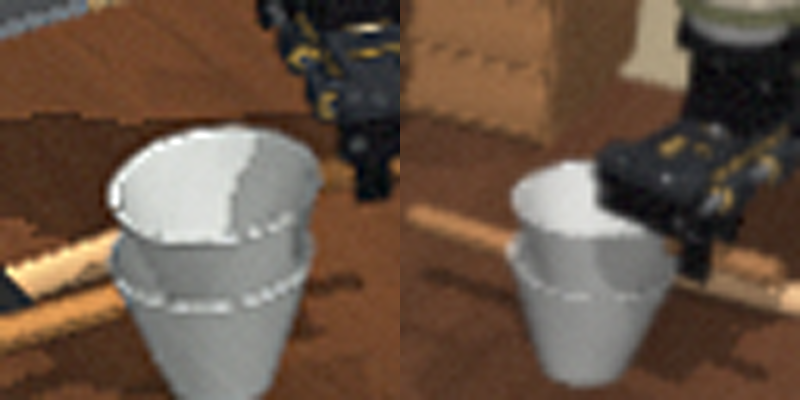

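The crops show the pot standing part-way in the spare. The rims are nearly parallel (pot rim spans (110,195)–(321,175), spare rim (112,255)–(313,245)) and about concentric. I'll compare their edges at sub-pixel level.

```bash
cat >> h.py <<'E'
def extremes(c,rows,cols):
    k=8;im=c["pixels"][rows[0]:rows[1],cols[0]:cols[1]]
    b=cv2.resize(im,None,fx=k,fy=k,interpolation=cv2.INTER_CUBIC).astype(int)
    s=b[...,2]-0.62*b[...,0]   # grey positive, wood/brown negative
    m=((s>0)&(b[...,2]>80)).astype(np.uint8)
    n,l,st,ce=cv2.connectedComponentsWithStats(m);i=1+np.argmax(st[1:,4]);xs=np.where((l==i).any(0))[0]
    return cols[0]+(xs[0]+.5)/k-.5, cols[0]+(xs[-1]+.5)/k-.5
def circext(c,ctr,rad=.06):
    t=np.linspace(0,6.283,400);u=project(c,np.c_[ctr[0]+rad*np.cos(t),ctr[1]+rad*np.sin(t),0*t+ctr[2]]);return u[:,0].min(),u[:,0].max(),u[u[:,0].argmin(),1],u[u[:,0].argmax(),1]
E
python3 - <<'E'
from h import *
A,B=[pickle.load(open(f"pics/{k}9.pkl","rb")) for k in("scene","side")]
A0,B0=[pickle.load(open(f"pics/{k}0.pkl","rb")) for k in("scene","side")]
S=[.5225,-.333,.09];P=[.523,-.3301,.1427]
for n,c,ctr in(("A pot",A,P),("B pot",B,P),("A sp",A,S),("B sp",B,S),("A0 sp",A0,S),("B0 sp",B0,S)):
    e=circext(c,ctr);r=int(min(e[2:]))-3,int(max(e[2:]))+4
    w=(180,250) if n[0]=="A" else (305,360)
    print(n,"pred",np.round(e,2),"seen",np.round(extremes(c,r,w),2),"d/dx",np.round(np.array(circext(c,np.add(ctr,[.005,0,0])))-e,2)[:2],"d/dy",np.round(np.array(circext(c,np.add(ctr,[0,.005,0])))-e,2)[:2])
E
```

```text
A pot pred [195.46 229.46 138.88 137.17] seen [196.69 231.19] d/dx [-1.26 -1.21] d/dy [0.67 0.73]
B pot pred [316.8  344.63 144.19 146.08] seen [317.19 335.06] d/dx [-1.06 -1.09] d/dy [-0.46 -0.39]
A sp pred [196.64 229.91 151.1  149.36] seen [196.19 229.81] d/dx [-1.23 -1.18] d/dy [0.66 0.72]
B sp pred [316.3  343.58 154.54 156.32] seen [316.19 343.56] d/dx [-1.04 -1.07] d/dy [-0.45 -0.39]
A0 sp pred [196.64 229.91 151.1  149.36] seen [195.81 230.06] d/dx [-1.23 -1.18] d/dy [0.66 0.72]
B0 sp pred [316.3  343.58 154.54 156.32] seen [316.19 345.19] d/dx [-1.04 -1.07] d/dy [-0.45 -0.39]
```

Request:
play_rows:
  claw: [1,1,1,1,1,1]
  delta_pos:
    - [-0.012,-0.015,0]
    - [-0.012,-0.015,0]
    - [0,0,0.03]
    - [0,0,0.03]
    - [0,0,0.03]
    - [0,0,0]
  delta_rot:
    - [0,0,0]
    - [0,0,0]
    - [0,0,0]
    - [0,0,0]
    - [0,0,0]
    - [0,0,0]

```text
time: 20.6
ee_pos: [0.4339, -0.3153, 0.0698]
eef_rot: [0.13, 0.991, -0.003, -0.0]
ft_force: [0.1, 0.0, -3.0]
width: 0.0174
grip_force: 50.0
```

```bash
cat >> h.py <<'E'
def fit(c_list,ctr,use):
    """solve xy of a circle (r 60) at height ctr[2] from image x extremes; use: per camera which extremes"""
    def f(q):
        o=[]
        for c,w,us in zip(c_list,((180,250),(305,360)),use):
            e=circext(c,[*q,ctr[2]]);e0=circext(c,ctr);r=int(min(e0[2:]))-2,int(max(e0[2:]))+3
            s=extremes(c,r,w);o+=[s[j]-e[j] for j in us]
        return o
    s=least_squares(f,ctr[:2],diff_step=1e-3);return s.x.round(4),np.round(s.fun,2)
E
python3 - <<'E'
from h import *
p,R=now();G=p-R.apply([0,0,L]);print("F")
cs=look(10)
zr=.1427+p[2]-.0869
P=[.5225,-.333,zr]
print("rim z",zr,"pot",fit(cs,P,((0,1),(0,))),"spare",fit(cs,[.523,-.334,.09],((0,1),(0,1))))
E
```

```text
q [-0.22  0.33  0.89  1.88 -0.29  1.06  2.1 ] p [ 0.4339 -0.3153  0.0698] t 20.6 F [ 0.1  0.  -3. ]
F
rim z 0.12559897530333738 pot (array([ 0.5222, -0.3355]), array([-0.22,  0.21,  0.02])) spare (array([ 0.5256, -0.3305]), array([-0.25,  0.29,  0.76, -0.77]))
```

Run:
```python
from h import *
for t in(0,9,10):
    cs=[pickle.load(open(f"pics/{k}{t}.pkl","rb")) for k in("scene","side")]
    print(t,"spare",fit(cs,[.523,-.334,.09],((0,1),(0,))))
    if t>0: print("pot",fit(cs,[.522,-.332,.1427 if t==9 else .1256],((0,1),(0,))))
```

```text
0 spare (array([ 0.5235, -0.3336]), array([-0.5 ,  0.48,  0.04]))
9 spare (array([ 0.5233, -0.3335]), array([-0.18,  0.17,  0.02]))
pot (array([ 0.5194, -0.3258]), array([-0.25,  0.24,  0.02]))
10 spare (array([ 0.5236, -0.3339]), array([-0.31,  0.3 ,  0.03]))
pot (array([ 0.5222, -0.3355]), array([-0.22,  0.21,  0.02]))
```

Request:
play_rows:
  claw: [1,1,1,1,1,1]
  delta_pos:
    - [-0.004,0.01,0]
    - [0,0,0.015]
    - [0,0,0.015]
    - [0,0,0.015]
    - [0,0,0.015]
    - [0,0,0]
  delta_rot:
    - [0,0,0]
    - [0,0,0]
    - [0,0,0]
    - [0,0,0]
    - [0,0,0]
    - [0,0,0]

```text
time: 21.3
ee_pos: [0.4358, -0.3141, 0.0586]
eef_rot: [0.131, 0.991, -0.003, 0.0]
ft_force: [0.8, 0.7, -0.1]
width: 0.0175
grip_force: 50.0
```

Run:
```python
from h import *
from bench import r
p,R=now();cs=look(11)
print("pot",fit(cs,[.522,-.333,.09+p[2]-.0324],((0,1),(0,))),"spare",fit(cs,[.523,-.334,.09],((0,1),(0,))),r.read_state()["torque"].round(2))
```

```text
q [-0.21  0.35  0.88  1.89 -0.31  1.04  2.11] p [ 0.4358 -0.3141  0.0586] t 21.3 F [ 0.8  0.7 -0.1]
pot (array([ 0.5241, -0.3332]), array([-0.19,  0.19,  0.02])) spare (array([ 0.5245, -0.3355]), array([-0.76,  0.73,  0.07])) [ 0.12 -0.13  0.02]
```

Request:
play_rows:
  claw: [1,1,1]
  delta_pos:
    - [0,0,0.01]
    - [0,0,0.005]
    - [0,0,0]
  delta_rot:
    - [0,0,0]
    - [0,0,0]
    - [0,0,0]

```text
time: 21.7
ee_pos: [0.4356, -0.3143, 0.0559]
eef_rot: [0.131, 0.991, -0.003, 0.0]
ft_force: [-5.0, 0.6, 4.6]
width: 0.0174
grip_force: 50.0
```

Run:
```python
from h import *
from bench import r
now();s=r.read_state();print(s["torque"].round(2),s["ft_force"])
```

```text
q [-0.21  0.35  0.88  1.89 -0.31  1.04  2.11] p [ 0.4356 -0.3143  0.0559] t 21.7 F [-5.   0.6  4.6]
[0.32 0.62 0.06] [-4.97467371  0.56746794  4.61053   ]
```

Request:
play_rows:
  claw: [1,1,1]
  delta_pos:
    - [0.008,0,0]
    - [0,0,0]
    - [0,0,0]
  delta_rot:
    - [0,0,0]
    - [0,0,0]
    - [0,0,0]

```text
time: 22.0
ee_pos: [0.4349, -0.3138, 0.0561]
eef_rot: [0.13, 0.991, -0.003, 0.001]
ft_force: [2.0, -0.5, 0.5]
width: 0.0172
grip_force: 50.0
```

Run:
```python
from h import *
from bench import r
p,R=now();s=r.read_state();print(s["torque"].round(2),s["ft_force"].round(1));cs=look(12)
for k in(10,12):
  q=[pickle.load(open(f"pics/{n}{k}.pkl","rb")) for n in("scene","side")]
  for c,w in zip(q,((180,250),(305,360))):
    # row of top of mask per column: far rim arc -> tilt
    im=c["pixels"].astype(int);g=(im[...,2]-.62*im[...,0]>0)&(im[...,2]>80)
    cols=range(198,230,4) if w[0]==180 else range(318,346,3)
    print(k,[(x,int(110+np.argmax(g[110:175,x])),int(174-np.argmax(g[110:175,x][::-1]))) for x in cols])
print("pot",fit(cs,[.522,-.333,.09+p[2]-.0324],((0,1),(0,))))
```

```text
q [-0.21  0.35  0.88  1.9  -0.31  1.03  2.11] p [ 0.4349 -0.3138  0.0561] t 22.0 F [ 2.  -0.5  0.5]
[-0.11 -0.6   0.02] [ 2.  -0.5  0.5]
10 [(198, 139, 153), (202, 136, 162), (206, 134, 169), (210, 134, 174), (214, 133, 174), (218, 133, 174), (222, 134, 172), (226, 136, 161)]
10 [(318, 147, 158), (321, 145, 168), (324, 143, 174), (327, 143, 174), (330, 143, 174), (333, 152, 174), (336, 124, 171), (339, 110, 166), (342, 110, 160), (345, 110, 128)]
12 [(198, 142, 153), (202, 139, 162), (206, 137, 169), (210, 136, 174), (214, 136, 174), (218, 136, 174), (222, 110, 172), (226, 139, 161)]
12 [(318, 148, 158), (321, 146, 168), (324, 145, 174), (327, 145, 174), (330, 145, 174), (333, 155, 174), (336, 125, 171), (339, 110, 166), (342, 110, 128), (345, 110, 120)]
pot (array([ 0.5235, -0.3338]), array([-0.09,  0.09,  0.01]))
```

Request:
play_rows:
  claw: [1,1,1,1]
  delta_pos:
    - [-0.002,0,0.004]
    - [0,0,0.004]
    - [0,0,0]
    - [0,0,0]
  delta_rot:
    - [0,0,0]
    - [0,0,0]
    - [0,0,0]
    - [0,0,0]

```text
time: 22.5
ee_pos: [0.4339, -0.3138, 0.0542]
eef_rot: [0.131, 0.991, -0.003, -0.0]
ft_force: [-4.4, 1.4, 5.4]
width: 0.0171
grip_force: 50.0
```

Run:
```python
from h import *
from bench import r
p,R=now();s=r.read_state();print(s["torque"].round(2),s["ft_force"].round(1),R.as_matrix()[:,2].round(4))
```

```text
q [-0.21  0.35  0.88  1.9  -0.31  1.03  2.11] p [ 0.4339 -0.3138  0.0542] t 22.5 F [-4.4  1.4  5.4]
[0.34 0.41 0.03] [-4.4  1.4  5.4] [-0.0012 -0.0058 -1.    ]
```

Request:
play_rows:
  claw: [1,1,1,1]
  delta_pos:
    - [0.006,0,0]
    - [0,0,0]
    - [0,0,0.003]
    - [0,0,0]
  delta_rot:
    - [0,0,0]
    - [0,0,0]
    - [0,0,0]
    - [0,0,0]

```text
time: 22.9
ee_pos: [0.4334, -0.3135, 0.0537]
eef_rot: [0.131, 0.991, -0.003, 0.0]
ft_force: [-2.5, 0.6, 5.0]
width: 0.0174
grip_force: 50.0
```

Run:
```python
from h import *
from bench import r
p,R=now();s=r.read_state();print(s["torque"].round(2),s["ft_force"].round(1));cs=look(13)
print("pot",fit(cs,[.522,-.333,.09+p[2]-.0324],((0,1),(0,))))
```

```text
q [-0.21  0.35  0.88  1.9  -0.31  1.03  2.11] p [ 0.4334 -0.3135  0.0537] t 22.9 F [-2.5  0.6  5. ]
[ 0.13 -0.05  0.01] [-2.5  0.6  5. ]
pot (array([ 0.5235, -0.3314]), array([-0.22,  0.21,  0.02]))
```

Request:
play_rows:
  claw: [1,1,1,1]
  delta_pos:
    - [0.002,0,0.003]
    - [0,0,0.003]
    - [0,0,0]
    - [0,0,0]
  delta_rot:
    - [0,0,0]
    - [0,0,0]
    - [0,0,0]
    - [0,0,0]

```text
time: 23.4
ee_pos: [0.4331, -0.3136, 0.0528]
eef_rot: [0.131, 0.991, -0.003, 0.0]
ft_force: [-2.9, 1.0, 6.9]
width: 0.0174
grip_force: 50.0
```

The pot is at z≈20.4 mm with about 10 N of support, which is the expected home height. I'll ease the grip before opening.

Request:
play_rows:
  claw: [1,1,1]
  delta_pos:
    - [0,0,0]
    - [0,0,0]
    - [0,0,0]
  delta_rot:
    - [0,0,0]
    - [0,0,0]
    - [0,0,0]
  squeeze: 15

```text
time: 23.7
ee_pos: [0.4331, -0.3135, 0.0524]
eef_rot: [0.131, 0.991, -0.003, 0.0]
ft_force: [-1.1, -1.2, 2.9]
width: 0.0178
grip_force: 15.0
```

Request:
play_rows:
  claw: [1,1,1]
  delta_pos:
    - [0,0,0]
    - [0,0,0]
    - [0,0,0]
  delta_rot:
    - [0,0,0]
    - [0,0,0]
    - [0,0,0]
  squeeze: 3

```text
time: 24.0
ee_pos: [0.4331, -0.3133, 0.0524]
eef_rot: [0.13, 0.991, -0.003, 0.0]
ft_force: [0.2, 0.2, 0.9]
width: 0.0181
grip_force: 3.0
```

Request:
play_rows:
  claw: [0.6,0.6,0.6,0.6,0.6,0.6]
  delta_pos:
    - [0,0,0]
    - [0,0,0]
    - [0,0,0]
    - [0,0,0]
    - [0,0,0]
    - [0,0,0]
  delta_rot:
    - [0,0,0]
    - [0,0,0]
    - [0,0,0]
    - [0,0,0]
    - [0,0,0]
    - [0,0,0]

```text
time: 24.6
ee_pos: [0.4332, -0.3134, 0.0525]
eef_rot: [0.13, 0.991, -0.003, 0.0]
ft_force: [0.0, 0.3, -0.1]
width: 0.0346
grip_force: 0.0
```

Released without a jolt. I'll open wider, withdraw straight up, then check.

Request:
play_rows:
  claw: [0.2,0.2,0.2,0.2,0.2,0.2,0.2]
  delta_pos:
    - [0,0,0]
    - [0,0,0]
    - [0,0,0]
    - [0,0,0]
    - [0,0,0]
    - [0,0,-0.03]
    - [0,0,-0.06]
  delta_rot:
    - [0,0,0]
    - [0,0,0]
    - [0,0,0]
    - [0,0,0]
    - [0,0,0]
    - [0,0,0]
    - [0,0,0]

```text
time: 25.3
ee_pos: [0.4327, -0.3131, 0.0706]
eef_rot: [0.131, 0.991, -0.003, -0.0]
ft_force: [-0.1, 0.4, -0.2]
width: 0.0689
grip_force: 0.0
```

Request:
play_rows:
  claw: [0.2,0.2,0.2,0.2,0.2,0.2]
  delta_pos:
    - [0,0,-0.15]
    - [0,0,-0.2]
    - [-0.0,0,-0.2]
    - [0.15,0,-0.15]
    - [0.1,0,-0.1]
    - [0,0,0]
  delta_rot:
    - [0,0,0]
    - [0,0,0]
    - [0,0,0]
    - [0,0,0]
    - [0,0,0]
    - [0,0,0]

```text
time: 25.9
ee_pos: [0.3841, -0.3007, 0.2338]
eef_rot: [0.132, 0.991, -0.002, 0.004]
ft_force: [0.4, 0.4, -1.4]
width: 0.0698
grip_force: 0.0
```

Run:
```python
from h import *
p,R=now();cs=look(14)
for h in (.11,):
    print("pot",fit(cs,[.523,-.333,h],((0,1),(0,))),[measure(c,u,h,0) for c,u in zip(cs,((213,150),(330,155)))])
print("spare",fit(cs,[.5235,-.334,.09],((0,1),(0,))))
for dz in(.1,.11,.12):print(dz,[measure(c,u,dz,0)[1] for c,u in zip(cs,((213,150),(330,155)))])
for c in cs:
    h=cv2.cvtColor(c["pixels"],cv2.COLOR_RGB2HSV)
    m=(((h[...,0]<9)|(h[...,0]>172))&(h[...,1]>150)&(h[...,2]>30)).astype(np.uint8)
    n,l,st,ce=cv2.connectedComponentsWithStats(m)
    for i in range(1,n):
        x=plane(c,[ce[i]],.019)[0]
        if st[i,4]>8 and .3<x[0]<.8 and -.4<x[1]<.3: print(st[i].tolist(),x.round(3))
z=lambda c,x,y,k=50:cv2.resize(c["pixels"][y:y+k,x:x+k],(400,400),interpolation=cv2.INTER_CUBIC)
```

```text
q [-0.42 -0.07  0.96  1.8   0.06  1.38  1.84] p [ 0.3841 -0.3007  0.2338] t 25.9 F [ 0.4  0.4 -1.4]
pot (array([ 0.5231, -0.3304]), array([-0.48,  0.46,  0.04])) [((196, 136, 34, 40), array([ 0.5202, -0.3365]), np.float64(1.91)), ((317, 145, 29, 32), array([ 0.5178, -0.3328]), np.float64(3.04))]
spare (array([ 0.5229, -0.3323]), array([-0.43,  0.41,  0.04]))
0.1 [array([ 0.5124, -0.3517]), array([ 0.5236, -0.3506])]
0.11 [array([ 0.5202, -0.3365]), array([ 0.5178, -0.3328])]
0.12 [array([ 0.528 , -0.3213]), array([ 0.512, -0.315])]
[274, 207, 15, 31, 233] [0.51  0.059 0.019]
[259, 226, 13, 18, 136] [0.582 0.079 0.019]
[279, 206, 20, 21, 136] [0.521 0.057 0.019]
[267, 211, 14, 10, 78] [0.581 0.079 0.019]
```

Pot rim sits at about 0.11 m (home), its axis about 2 mm from the spare's. The spare has not moved and all the stubs are in the tray. Handing in.

```bash
python3 -c "
from bench import r
print(r.close_job())"
```

```text
the job is handed in; nothing more can be done
None
```

The job is handed in, with no verdict returned: all three stubs are in the tray, and the emptied pot stands upright in the spare, home (rim at about 0.11 m) with axes about 2 mm apart by my last camera check, and released.

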